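Sort the vacuum spares and screw the jar shut

ROBOT

A 6-joint arm with a two-finger parallel gripper is mounted at the origin on the work surface. World frame = base frame: x ahead of the robot, y to its left, z up, the work surface at z = 0. Lengths are in m, angles in degrees, forces in N, time in s.
With the tool pointing down it reaches from about 0.35 to 0.775 m from the base axis. Payload 7.3 kg.
Tool frame: the origin (TCP) lies on the front face of the gripper's body, between the roots of the fingers; the fingertips stand manip.nose_length ahead of it and the grasp point (between the pads) lies 47 mm ahead of it (manip.nose_length is the distance from the TCP to the fingertips, in m); z points along the fingers, y is the direction in which the jaws open and shut (so a half turn about z gives the same grasp; the last joint's range is limited). The gripper opens to 92 mm and grips with 3 to 60 N. Pads are 19 mm wide; open, the fingers measure 130 mm over their backs; the gripper's body (75 mm by 190 mm) begins 47 mm behind the grasp point.
Start: joints at [61.192, 19.595, 87.324, -0, 73.075, -8.365], TCP at [0.183, 0.492, 0.292] pointing down, gripper open.
Joint ranges: [-145.02, 145.02], [-44.19, 115.74], [2.07, 154.8], [-57.11, 237.11], [16.16, 152.29], [-177.93, 177.93]. Speed limits (degrees/s): [147.25, 147.25, 180, 180, 180, 180].

INTERFACE

Orientations are given as [roll, pitch, yaw] about the fixed x, y, z axes, in that order (R = Rz(yaw) Ry(pitch) Rx(roll)).
In Python, from plant import manip gives the robot as it stands.
- The arm moves only by the shell command python3 -m jog 'ROWS' [FORCE]. ROWS is JSON, a list that holds one entry, the list of rows, each a list of 7 numbers: the shift along the tool's x, y, z in cm, then the turn, a rotation vector about the tool's x, y, z in degrees, then the closure in counts, from 0 (fully open) to 255 (shut). In form: [[[x, y, z, wx, wy, wz, fingers], ...]]. A call has 1 to 12 rows; each row is the pose to reach, as a shift and turn from the pose measured when the call began, along the tool's axes at that moment; what a row does not reach only later rows make up. A row lasts 1/10 s, in which the tool goes at most 50 mm and 8.59 degrees, less where a joint would pass 70% of its speed; a pose out of reach is approached as far as the arm can. A call with a gripper value outside its range is refused whole. The fingers move at their own pace and stop on an object; FORCE is the grip in N (left out, the last holds). Time passes only in rows, so rows that repeat a pose let the fingers close. It gives the time, the measured TCP pose, the force and the opening at its end, in the units of the state.
- manip.get_obs(): the state, without advancing time (a new reading comes with each control period).
- manip.read_camera(name): name is "scene" or "top" or "wrist"; returns a dict with "color" (400x640x3 uint8, blue, green, red), "fx", "fy", "cx", "cy" (pixels), "pose" (4x4, takes a point from camera to world coordinates). Camera axes: x right, y down, z forward; pixel columns grow to the right and rows downward; lengths in m; the calibration is good to about 2 mm. The wrist camera is an equidistant fisheye: a pixel r from the principal point sees the ray r / f radians off the axis. A picture is of the moment at which its call begins. There is no depth.
- manip.job_done(): hands the job in, once; it reports no verdict.
The state is a dict: "time_s": time; "joints": joint angles; "dq": joint speeds; "joint_efforts": joint torques, N m; "position": TCP position; "orientation": TCP orientation; "ft_force": force on the tool from outside, world axes, zero at the start; "moment": the same for the moment, N m; "finger_gap": finger opening in m.
Only numpy, scipy, OpenCV 4.12 (cv2) and the standard library are available. Lean on these libraries where they do the work, as an engineer would, in place of code of your own. Each camera call takes 0.05 s, during which the arm holds its last target.

TASK

Sort the vacuum cleaner's spare parts off the cork mat: the two round wheels go into the clear jar and the oblong block into the white tray. Then put the black lid on the jar and screw it fully home: turn it backwards (anticlockwise from above) until you feel it drop into the thread, then clockwise, sinking, to the stop. Leave everything else on the counter where it is.

Things in the scene. Friction and masses are not known exactly. Their poses are not given: they have to be found in the camera images.
- wheel_a: Small spare castor wheel of a robot vacuum: a plain round disc of black rubber with a grey hub, 34 mm across, 16 mm tall, about 20 g, lying flat on the cork mat. Origin at the centre of its underside, z up along its axle (as it starts).
- wheel_b: The second wheel, the same as wheel_a.
- block: Oblong bearing block of a robot vacuum: black rubber with a grey round bush in the middle, 46 (x) x 22 (y) x 16 mm tall, about 20 g, lying flat on the cork mat. Origin at the centre of its underside, z up.
- mat: Thin cork mat, 240 (x) x 260 (y) x 4 mm thick, fixed. Origin at the centre of its underside, so its top is at +4 mm. The two wheels, the block and a hair clip lie on it about 100 mm apart, in any order.
- tray: Open white plastic tray, outside 120 (x) x 110 (y) x 30 mm tall, walls and floor 4 mm thick, fixed on the counter. Origin at the centre of its underside.
- jar: Round clear plastic spares jar with a screw neck, fixed to the counter by a sucker foot. Outside diameter 88 mm, rim 70 mm above the origin, inner floor at 4 mm. Origin at the centre of its underside, z up. How the thread is turned on the jar differs each time and does not show in the jar's pose.
- jar_rim (a point): Centre of the jar's mouth at the rim, 70 mm above the counter. The mouth is round and 54 mm wide.
- jar_ridge (a point): On the jar's axis, 68 mm up: height of the thread's top. The grey thread is 70 mm across, with four equal starts 90 degrees apart. Each start is a gap 30 degrees wide; between gaps lies a flat ridge 60 degrees long, with a rib 3 mm higher on its clockwise end. So lugs on the ridges cannot enter a gap clockwise; turned anticlockwise (from above) they reach one within 90 degrees.
- jar_stop (a point): On the jar's axis, 54 mm up: where the lid's origin is when screwed home. Before, the lid's origin stands 65 mm up with lugs on the ridges (68 on the ribs) and 57 mm with lugs dropped in the gaps, where they have 18 degrees of play before a hard wall (anticlockwise). Turned clockwise from there it sinks 3 mm within 36 degrees under the ridge, then runs level to a hard stop, 52 to 70 degrees in all.
- lid: Black screw lid, 81 mm across its skirt, flat top at 23 mm, with a raised bar grip across it. About 70 g. Origin at the centre of the skirt's lower edge, z up; it starts upright on the counter. Its skirt clears the jar's thread by about 2 mm all round. A firmly held lid does not drop by itself: it must be let down.
- lid_grip (a point): Centre of the lid's bar grip, 33 mm above the lid's origin. The bar is 50 mm long (along the lid's x), 14 mm wide (y) and 20 mm tall (23 to 43 mm above the lid's origin).
- lid_lugs (a point): On the lid's axis, 3 mm above its origin: height of the undersides of the four lugs inside the skirt. They lie 90 degrees apart on the lid's x and y axes, each 12 degrees (7 mm) wide.
- hair_clip: Bystander: black hair clip, 34 x 10 x 11 mm, on the cork mat among the parts; it stays there.
- lens_case: Bystander: white contact lens case, two round wells 30 mm across side by side, 68 x 30 x 15 mm tall.
- specs_case: Bystander: black hard spectacle case 75 x 165 x 42 mm.
- cleaner: Bystander: bottle of cleaner 72 mm across, 210 mm tall.
- dust_bin: Bystander: clear dust bin of the vacuum, about 150 x 200 x 65 mm with a grey grip.
- brush: Bystander: small cleaning brush.
- mug: Bystander: white mug 80 mm across, 90 mm tall.
Not all that is in view belongs to the job. Leave any pink or yellow look-alike of the wheel_a alone. What is shaped like the lid but yellow is not meant.

How it is judged:
By the outcome, as a careful person would: the job done as asked, in the order asked, and still so for the second after the job is handed in, with the robot touching nothing.
It also fails if it takes over 72 s, if anything falls off the work surface, if the arm or the gripper's body presses on something with over 40 N, if the wrist force passes 120 N, or if a joint passes its speed limit or range.

## Working session

There is one attempt and no reset: what is moved stays moved. The work goes in short steps, Python scripts to look and compute and a shell command to move; the robot and the scene stay as the last step left them, time stands still between calls to the robot, and variables do not carry over. Pictures are saved under pics/ and viewed, and the job is handed in when it is done.

```bash
ls; mkdir -p pics
python3 - <<'E'
from plant import manip
import cv2
print(manip.nose_length, manip.get_obs())
for n in ["scene","top","wrist"]:
    c=manip.read_camera(n); cv2.imwrite(f"pics/{n}0.png",c["color"]); print(n,c["fx"],c["fy"],c["cx"],c["cy"],c["pose"])
E
```

```text
pics
0.0655 {'time_s': 0.0, 'joints': array([ 6.11923952e+01,  1.96344934e+01,  8.73781667e+01, -1.00753586e-03,
        7.30732501e+01, -8.36370709e+00]), 'dq': array([-0.02088031,  0.07426552,  0.15087509,  0.0510733 ,  0.03389518,
        0.04005979]), 'joint_efforts': array([ 8.20058231e-04, -4.31232941e+01, -2.44225770e+01,  7.20080500e-02,
        5.57054719e-02, -9.75251965e-05]), 'position': array([0.18319631, 0.49166828, 0.29155678]), 'orientation': array([-1.79914863e+02, -1.15429945e-02,  1.59556388e+02]), 'ft_force': array([-0.82856721,  0.43145922, -0.33152858]), 'moment': array([-0.03827207, -0.03390223,  0.02631986]), 'finger_gap': 0.09173034224161755}
scene 426.13840801132574 426.13840801132574 318.9863448794939 198.69672019109763 [[ 0.63122844  0.42261559 -0.65034354  1.39511183]
 [ 0.77521247 -0.37017969  0.51187169 -0.6727309 ]
 [-0.02441902 -0.82726239 -0.56128483  0.77372187]
 [ 0.          0.          0.          1.        ]]
top 451.7229697789079 451.7229697789079 321.4268812157185 197.0773447795903 [[-0.01239378 -0.99658506  0.08163707  0.47287174]
 [-0.99984255  0.01338832  0.01164632 -0.0079674 ]
 [-0.01269953 -0.08147987 -0.99659408  1.2693585 ]
 [ 0.          0.          0.          1.        ]]
wrist 309.70691628693146 309.70691628693146 322.43911378410195 200.12465313087958 [[ 0.3483051   0.90729081  0.23559913  0.11921738]
 [ 0.93738008 -0.33673162 -0.08905276  0.51610725]
 [-0.00146307  0.25186347 -0.96776167  0.38505693]
 [ 0.          0.          0.          1.        ]]
```

View pics/top0.png

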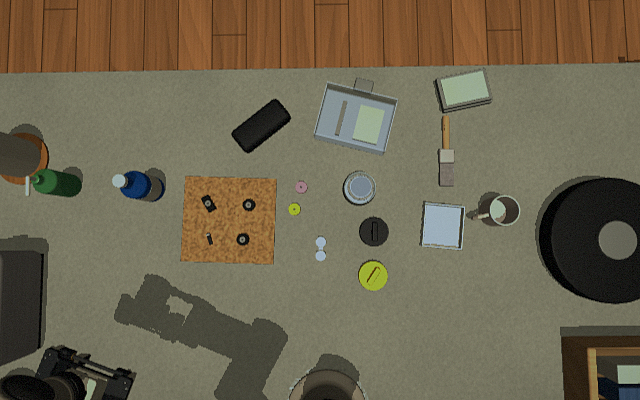

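View pics/scene0.png

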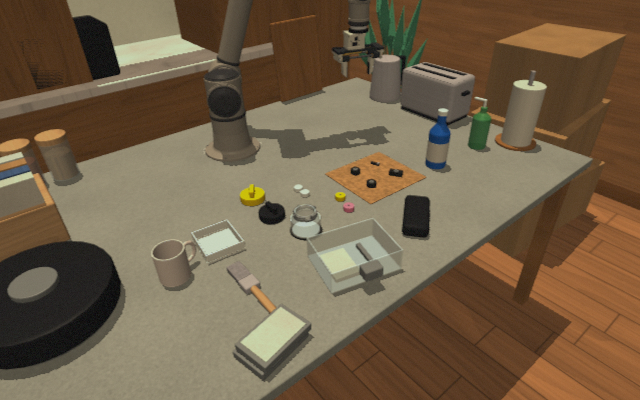

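View pics/wrist0.png

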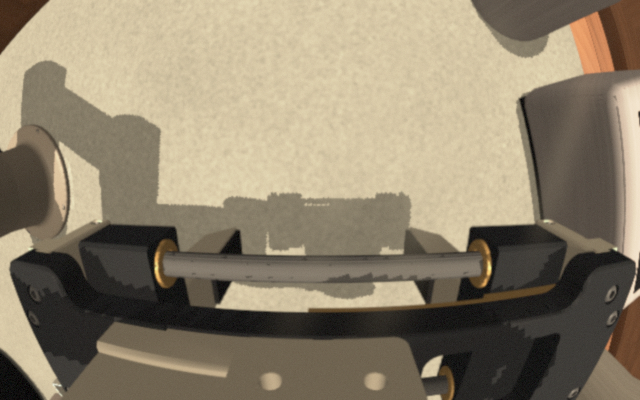

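```bash
cat > h.py <<'E'
import numpy as np, cv2
from plant import manip
from scipy.spatial.transform import Rotation as R
def ray(c,u,v,fish=False):
    x=(u-c["cx"])/c["fx"]; y=(v-c["cy"])/c["fy"]
    if fish:
        t=np.hypot(x,y); d=np.array([x/t*np.sin(t),y/t*np.sin(t),np.cos(t)]) if t>0 else np.array([0,0,1.])
    else: d=np.array([x,y,1.])
    return c["pose"][:3,3], c["pose"][:3,:3]@d
def pix(c,u,v,z,fish=False):
    o,d=ray(c,u,v,fish); return o+d*(z-o[2])/d[2]
def proj(c,p,fish=False):
    q=c["pose"][:3,:3].T@(np.asarray(p)-c["pose"][:3,3])
    if fish:
        t=np.arctan2(np.hypot(q[0],q[1]),q[2]); a=np.arctan2(q[1],q[0]); return c["cx"]+c["fx"]*t*np.cos(a), c["cy"]+c["fy"]*t*np.sin(a)
    return c["cx"]+c["fx"]*q[0]/q[2], c["cy"]+c["fy"]*q[1]/q[2]
def delta(p,yaw,tilt0=(180,0)):
    """target TCP position p, tool down with yaw; print row: cm, deg in present tool frame"""
    s=manip.get_obs(); R0=R.from_euler('xyz',s["orientation"],degrees=True); R1=R.from_euler('xyz',[180,0,yaw],degrees=True)
    print("row",np.round(R0.inv().apply(np.asarray(p)-s["position"])*100,2), np.round((R0.inv()*R1).as_rotvec(degrees=True),2), "t",s["time_s"])
E
python3 - <<'E'
import cv2
a=cv2.imread('pics/top0.png')
cv2.imwrite('pics/t0a.png',cv2.resize(a[170:270,175:285],None,fx=6,fy=6,interpolation=cv2.INTER_CUBIC)[:600])
cv2.imwrite('pics/t0b.png',cv2.resize(a[165:295,310:470],None,fx=4.5,fy=4.5,interpolation=cv2.INTER_CUBIC))
b=cv2.imread('pics/scene0.png')
cv2.imwrite('pics/s0b.png',cv2.resize(b[130:260,230:440],None,fx=3.8,fy=3.8,interpolation=cv2.INTER_CUBIC))
E
```

```text
(no output)
```

View pics/t0a.png

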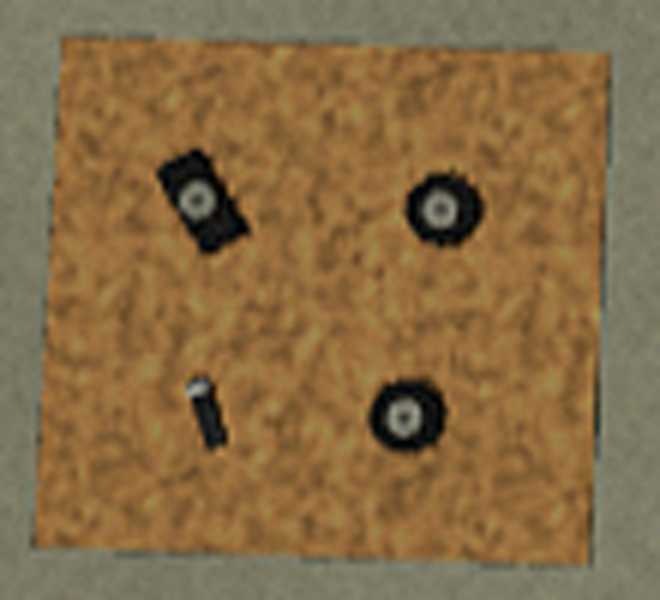

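View pics/t0b.png

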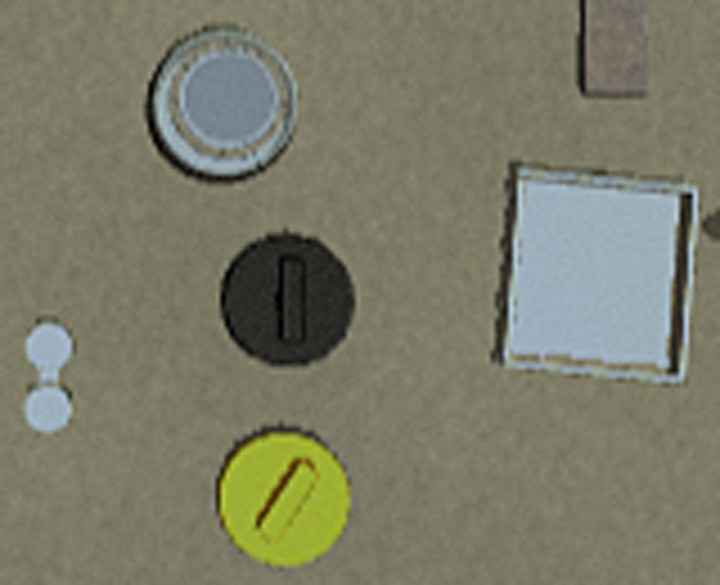

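View pics/s0b.png

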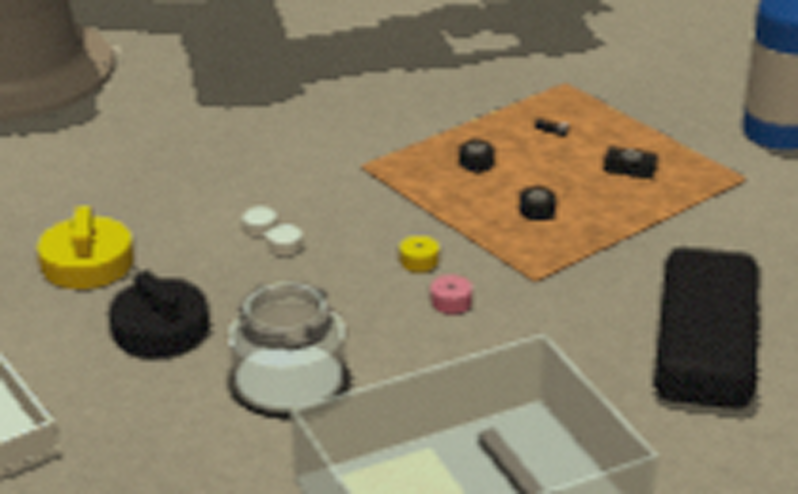

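Run:
```python
from h import *
c=manip.read_camera("top")
for n,u,v,z in [("block",207.8,203.3,.02),("w1",248.3,204.8,.02),("w2",242.3,239.5,.02),("clip",210,238.8,.015),("lidbar",374.7,231.4,.043),("lidtop",374,231.4,.023),("tray",443.3,225.4,.03),("jarfloor",361,186.6,.004),("jarouter",359.2,188,.05),("blk corner",201.5,197,.02),("blk corner",211,195,.02),("b c",210,212,.02),("bc",216.5,208.3,.02),("lens1",320.7,242,.015),("lens2",320.7,255.6,.015)]:
    print(n,np.round(pix(c,u,v,z),4))
s=manip.read_camera("scene")
# scene pixels: crop scale 3.8 offset 230,130
for n,u,v,z in [("w?",477,148,.02),("w?",539,193,.02),("blk",630,156,.02),("jarmouth",286,300,.07),("lid top ctr",158,300,.023)]:
    print(n,np.round(pix(s,230+u/3.8,130+v/3.8,z),4))
# block edge via minAreaRect
a=c["color"].astype(int)
for box in [(185,190,230,220),(235,190,262,218),(230,228,256,252)]:
    x0,y0,x1,y1=box; m=(a[y0:y1,x0:x1].max(2)<60).astype(np.uint8); p=cv2.findNonZero(m); print(cv2.minAreaRect(p),box[:2])
print(manip.get_obs()["time_s"])
```

```text
block [0.5621 0.3228 0.02  ]
w1 [0.5564 0.21   0.02  ]
w2 [0.4607 0.2265 0.02  ]
clip [0.4637 0.3172 0.015 ]
lidbar [ 0.4783 -0.1365  0.043 ]
lidtop [ 0.4784 -0.1367  0.023 ]
tray [ 0.4924 -0.3252  0.03  ]
jarfloor [ 0.6046 -0.1049  0.004 ]
jarouter [ 0.5961 -0.0964  0.05  ]
blk corner [0.5799 0.3406 0.02  ]
blk corner [0.5851 0.3141 0.02  ]
b c [0.5378 0.3165 0.02  ]
bc [0.5479 0.2985 0.02  ]
lens1 [0.4511 0.0102 0.015 ]
lens2 [0.4138 0.0107 0.015 ]
w? [0.4624 0.2279 0.02  ]
w? [0.5556 0.2148 0.02  ]
blk [0.5649 0.3218 0.02  ]
jarmouth [ 0.5943 -0.0932  0.07  ]
lid top ctr [ 0.4732 -0.1319  0.023 ]
((23.117647171020508, 13.029411315917969), (16.63536262512207, 8.746427536010742), 59.036251068115234) (185, 190)
((13.5, 14.5), (11.0, 11.0), 90.0) (235, 190)
((12.5, 11.0), (10.0, 11.0), 90.0) (230, 228)
0.25
```

Run:
```python
from h import *
delta([.556,.212,.18],120)
```

```text
row [-44.7 -13.2  11.2] [-3.000e-02  1.000e-02  3.956e+01] t 0.25
```

```bash
python3 -m jog '[[[-44.7,-13.2,11.2,0,0,39.6,70],[-44.7,-13.2,11.2,0,0,39.6,70],[-44.7,-13.2,11.2,0,0,39.6,70],[-44.7,-13.2,11.2,0,0,39.6,70],[-44.7,-13.2,11.2,0,0,39.6,70],[-44.7,-13.2,11.2,0,0,39.6,70],[-44.7,-13.2,11.2,0,0,39.6,70],[-44.7,-13.2,11.2,0,0,39.6,70],[-44.7,-13.2,11.2,0,0,39.6,70],[-44.7,-13.2,11.2,0,0,39.6,70],[-44.7,-13.2,11.2,0,0,39.6,70],[-44.7,-13.2,11.2,0,0,39.6,70]]]' 20
python3 - <<'E'
from h import *
c=manip.read_camera("wrist"); cv2.imwrite("pics/w1.png",c["color"])
for p in [(.5564,.21,.02),(.4607,.2265,.02),(.5621,.3228,.02)]: print(proj(c,p,True))
E
```

```text
time_s: 1.45
position: [0.5559, 0.2116, 0.1794]
orientation: [-179.9, -0.0, 119.9]
ft_force: [-1.4, -0.4, 0.5]
finger_gap: 0.0665
(np.float64(322.77259587991705), np.float64(205.11555261897456))
(np.float64(233.16214750680547), np.float64(133.1021435552479))
(np.float64(397.56629092343985), np.float64(93.14674098311498))
```

View pics/w1.png

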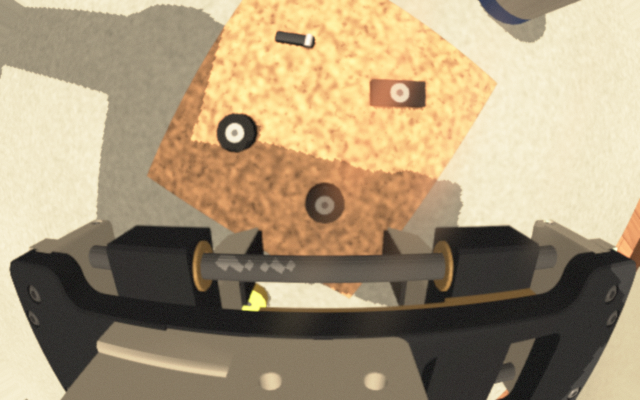

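The wrist view shows wheel 1's hub at (324.5,204), wheel 2 at (235.5,132.5), the block at (400,92.5) and the hair clip at (295,40). All four agree with the top-view estimates.

Run:
```python
from h import *
c=manip.read_camera("wrist")
for p in [(324.5,204.5),(235.5,132),(400,92.5)]: print(pix(c,*p,.02,True))
a=pix(c,370.5,93.5,.012,True);b=pix(c,425,93.5,.012,True);print(np.degrees(np.arctan2(*(b-a)[1::-1])),np.linalg.norm(b-a))
delta([.556,.211,.0715],120)
```

```text
[0.55707706 0.21184437 0.02      ]
[0.46158548 0.22882149 0.02      ]
[0.56310443 0.32526018 0.02      ]
33.17718862356393 0.048127765807368085
row [-1.900e-01 -1.000e-02  1.087e+01] [-0.05 -0.    0.01] t 1.55
```

```bash
python3 -m jog '[[[-0.2,0,5,0,0,0,70],[-0.2,0,9,0,0,0,70],[-0.2,0,10.8,0,0,0,70],[-0.2,0,10.8,0,0,0,70],[-0.2,0,10.8,0,0,0,180],[-0.2,0,10.8,0,0,0,180],[-0.2,0,10.8,0,0,0,180],[-0.2,0,10.8,0,0,0,180],[-0.2,0,10.8,0,0,0,180]]]' 20
python3 -m jog '[[[0,0,-5,0,0,0,180],[0,0,-10,0,0,0,180],[0,0,-11,0,0,0,180]]]'
python3 - <<'E'
from h import *
c=manip.read_camera("wrist"); cv2.imwrite("pics/w2.png",c["color"])
delta([.597,-.097,.182],90)
E
```

```text
time_s: 2.45
position: [0.5562, 0.2111, 0.0724]
orientation: [-180.0, -0.0, 120.0]
ft_force: [-0.3, 0.3, 0.2]
finger_gap: 0.0332
time_s: 2.75
position: [0.5586, 0.2117, 0.1884]
orientation: [179.5, 0.2, 120.0]
ft_force: [0.8, 0.1, -0.5]
finger_gap: 0.0331
row [-28.66 -12.08   0.54] [5.100e-01 2.000e-02 3.001e+01] t 2.8
```

View pics/w2.png

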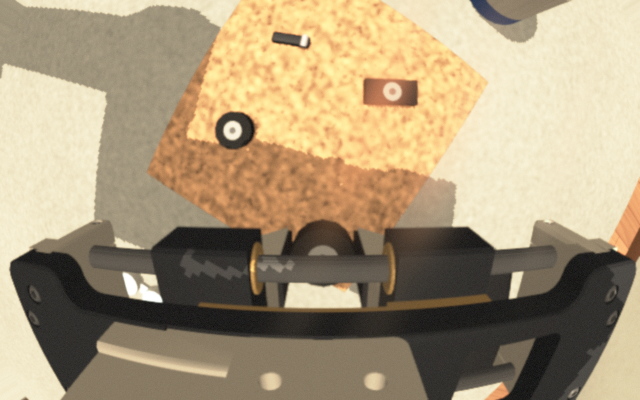

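```bash
python3 -m jog '[[[-28.7,-12.1,-5,0,0,30,180],[-28.7,-12.1,-5,0,0,30,180],[-28.7,-12.1,-5,0,0,30,180],[-28.7,-12.1,-5,0,0,30,180],[-28.7,-12.1,-5,0,0,30,180],[-28.7,-12.1,-5,0,0,30,180],[-28.7,-12.1,-5,0,0,30,180],[-28.7,-12.1,-5,0,0,30,180],[-28.7,-12.1,-5,0,0,30,180]]]'
python3 - <<'E'
from h import *
c=manip.read_camera("wrist"); cv2.imwrite("pics/w3.png",c["color"])
cv2.imwrite("pics/w3z.png",cv2.resize(c["color"][100:300,180:460],None,fx=2.8,fy=2.8,interpolation=cv2.INTER_CUBIC))
print(proj(c,(.597,-.097,.07),True),proj(c,(.478,-.1365,.043),True))
E
```

```text
time_s: 3.7
position: [0.596, -0.0967, 0.236]
orientation: [179.6, -0.2, 90.0]
ft_force: [0.1, -0.8, -0.9]
finger_gap: 0.0332
(np.float64(323.28868525754206), np.float64(201.70788249446983)) (np.float64(207.67511334315788), np.float64(232.08821495327442))
```

View pics/w3.png

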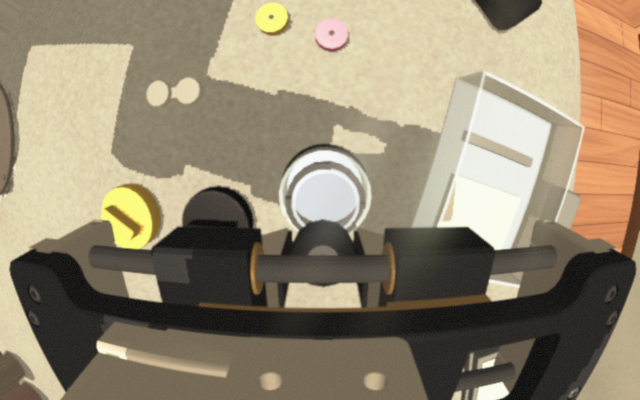

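View pics/w3z.png

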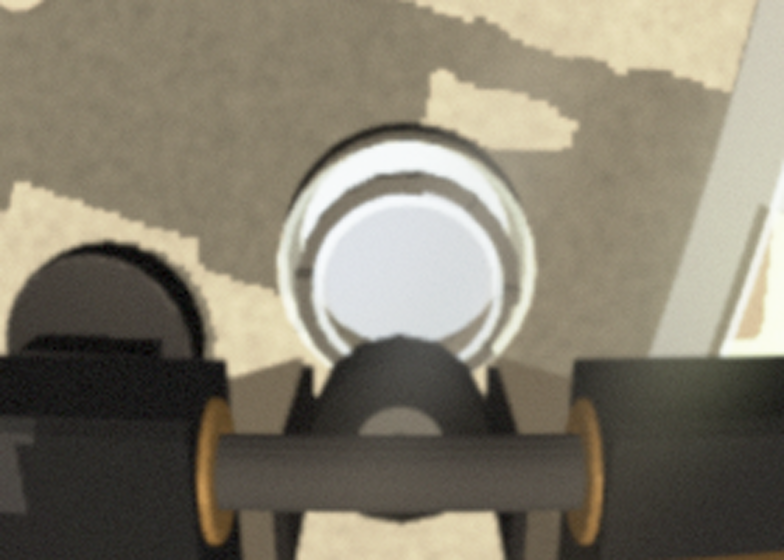

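Run:
```python
from h import *
c=manip.read_camera("wrist")
print(pix(c,325.8,201.8,.07,True))
for dx in (313,503): print(pix(c,180+dx/2.8,201.8,.07,True))
print(pix(c,325.8,100+190/2.8,.07,True))
delta([.599,-.0965,.142],90)
```

```text
[ 0.59925208 -0.09644805  0.07      ]
[ 0.56967271 -0.09646672  0.07      ]
[ 0.62879306 -0.09644148  0.07      ]
[ 0.59911994 -0.06673459  0.07      ]
row [-0.11  0.22  9.44] [ 0.38 -0.17  0.11] t 3.8
```

```bash
python3 -m jog '[[[-0.1,0.3,5,0.4,-0.2,0,180],[-0.1,0.3,8,0.4,-0.2,0,180],[-0.1,0.3,9.4,0.4,-0.2,0,180],[-0.1,0.3,9.4,0.4,-0.2,0,180],[-0.1,0.3,9.4,0.4,-0.2,0,180],[-0.1,0.3,9.4,0.4,-0.2,0,100],[-0.1,0.3,9.4,0.4,-0.2,0,100],[-0.1,0.3,9.4,0.4,-0.2,0,100],[-0.1,0.3,5,0.4,-0.2,0,70],[-0.1,0.3,0,0.4,-0.2,0,70]]]'
python3 - <<'E'
from h import *
c=manip.read_camera("wrist"); cv2.imwrite("pics/w4.png",c["color"])
delta([.4615,.2280,.18],120)
E
```

```text
time_s: 4.8
position: [0.5982, -0.0966, 0.2361]
orientation: [-179.7, -0.0, 90.1]
ft_force: [1.6, -0.5, 0.3]
finger_gap: 0.0652
row [ 32.6  -14.03   6.4 ] [  0.61   0.41 -29.9 ] t 4.85
```

View pics/w4.png

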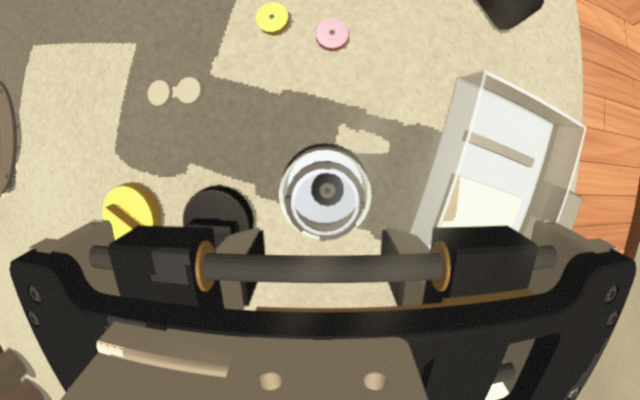

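Wheel 1 lies in the jar, with its hub at (327,189). Next is wheel 2.

```bash
python3 -m jog '[[[32.6,-14,6,0.4,0,-29.9,70],[32.6,-14,6,0.4,0,-29.9,70],[32.6,-14,6,0.4,0,-29.9,70],[32.6,-14,6,0.4,0,-29.9,70],[32.6,-14,6,0.4,0,-29.9,70],[32.6,-14,6,0.4,0,-29.9,70],[32.6,-14,6,0.4,0,-29.9,70],[32.6,-14,6,0.4,0,-29.9,70],[32.6,-14,6,0.4,0,-29.9,70]]]'
python3 - <<'E'
from h import *
delta([.4612,.2278,.0715],120)
E
```

```text
time_s: 5.75
position: [0.4613, 0.2292, 0.1842]
orientation: [179.9, 0.5, 120.2]
ft_force: [-0.1, -0.1, 0.6]
finger_gap: 0.0664
row [-0.02 -0.1  11.27] [0.13 0.46 0.19] t 5.75
```

```bash
python3 -m jog '[[[0,-0.1,5,0.1,0.4,0,70],[0,-0.1,9,0.1,0.4,0,70],[0,-0.1,11.2,0.1,0.4,0,70],[0,-0.1,11.2,0.1,0.4,0,70],[0,-0.1,11.2,0.1,0.4,0,180],[0,-0.1,11.2,0.1,0.4,0,180],[0,-0.1,11.2,0.1,0.4,0,180],[0,-0.1,11.2,0.1,0.4,0,180],[0,-0.1,11.2,0.1,0.4,0,180]]]' 20
python3 -m jog '[[[0,0,-5,0,0,0,180],[0,0,-10,0,0,0,180],[0,0,-12,0,0,0,180]]]'
python3 - <<'E'
from h import *
c=manip.read_camera("wrist"); cv2.imwrite("pics/w5.png",c["color"])
delta([.599,-.0965,.2],90)
E
```

```text
time_s: 6.65
position: [0.4613, 0.2279, 0.0725]
orientation: [179.9, 0.1, 120.2]
ft_force: [0.4, -1.2, 1.1]
finger_gap: 0.0332
time_s: 6.95
position: [0.4625, 0.2286, 0.1967]
orientation: [179.6, 0.2, 120.2]
ft_force: [0.3, 0.2, 0.2]
finger_gap: 0.0334
row [-34.95  -4.63  -0.09] [6.300e-01 3.000e-02 3.021e+01] t 7.0
```

View pics/w5.png

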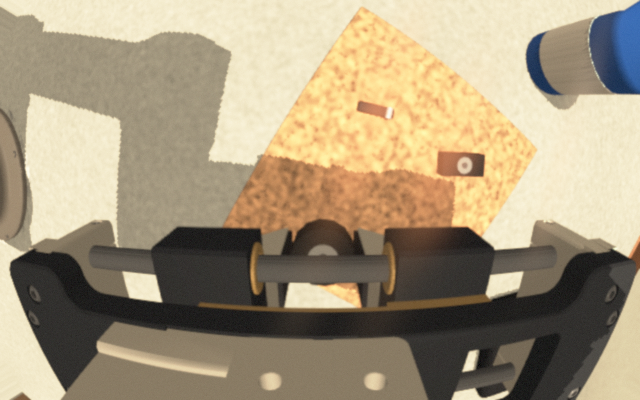

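```bash
python3 -m jog '[[[-35,-4.6,-1,0.4,0,30.2,180],[-35,-4.6,-1,0.4,0,30.2,180],[-35,-4.6,-1,0.4,0,30.2,180],[-35,-4.6,-1,0.4,0,30.2,180],[-35,-4.6,-1,0.4,0,30.2,180],[-35,-4.6,-1,0.4,0,30.2,180],[-35,-4.6,-1,0.4,0,30.2,180],[-35,-4.6,-1,0.4,0,30.2,180],[-35,-4.6,-1,0.4,0,30.2,180]]]'
python3 - <<'E'
from h import *
delta([.599,-.0965,.142],90)
E
```

```text
time_s: 7.9
position: [0.5992, -0.098, 0.2081]
orientation: [179.8, -0.1, 89.9]
ft_force: [-0.1, -0.1, -0.1]
finger_gap: 0.0334
row [ 0.14 -0.04  6.61] [ 0.15 -0.06 -0.14] t 7.9
```

```bash
python3 -m jog '[[[0.1,0,4,0,0,0,180],[0.1,0,6.6,0,0,0,180],[0.1,0,6.6,0,0,0,180],[0.1,0,6.6,0,0,0,180],[0.1,0,6.6,0,0,0,100],[0.1,0,6.6,0,0,0,100],[0.1,0,6.6,0,0,0,100],[0.1,0,3,0,0,0,70],[0.1,0,-2.5,0,0,0,70]]]'
python3 - <<'E'
from h import *
c=manip.read_camera("wrist"); cv2.imwrite("pics/w6.png",c["color"])
c=manip.read_camera("top");a=c["color"]; cv2.imwrite('pics/t6.png',cv2.resize(a[165:295,310:470],None,fx=4.5,fy=4.5,interpolation=cv2.INTER_CUBIC))
delta([.5628,.3245,.2],32)
E
```

```text
time_s: 8.8
position: [0.5979, -0.0967, 0.227]
orientation: [-179.8, -0.2, 89.9]
ft_force: [0.4, -0.5, -0.8]
finger_gap: 0.0647
row [42.23 -4.07  3.42] [ 0.92 -0.32 57.86] t 8.9
```

View pics/w6.png

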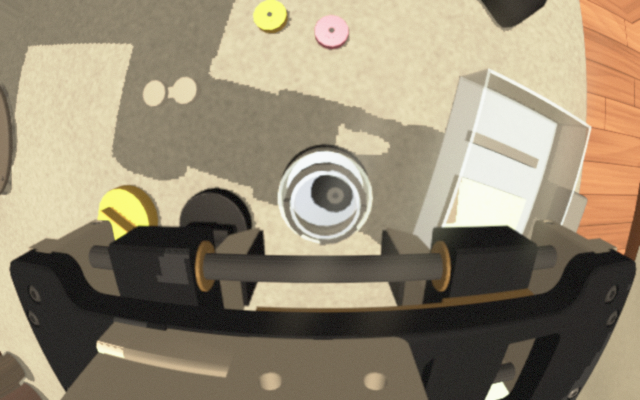

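Both wheels are in the jar, stacked at (334,193). Now the block.

```bash
python3 -m jog '[[[42.2,-4.1,3.4,0.5,0,57.9,70],[42.2,-4.1,3.4,0.5,0,57.9,70],[42.2,-4.1,3.4,0.5,0,57.9,70],[42.2,-4.1,3.4,0.5,0,57.9,70],[42.2,-4.1,3.4,0.5,0,57.9,70],[42.2,-4.1,3.4,0.5,0,57.9,70],[42.2,-4.1,3.4,0.5,0,57.9,70],[42.2,-4.1,3.4,0.5,0,57.9,70],[42.2,-4.1,3.4,0.5,0,57.9,70],[42.2,-4.1,3.4,0.5,0,57.9,70],[42.2,-4.1,3.4,0.5,0,57.9,70]]]'
python3 - <<'E'
from h import *
c=manip.read_camera("wrist"); cv2.imwrite("pics/w7.png",c["color"])
print(proj(c,(.5628,.3245,.02),True))
delta([.5628,.3245,.0715],32)
E
```

```text
time_s: 10.0
position: [0.5621, 0.325, 0.2]
orientation: [179.8, -0.5, 32.1]
ft_force: [-0.8, -0.2, -0.8]
finger_gap: 0.0663
(np.float64(323.5684878756273), np.float64(196.99505568072146))
row [-0.04 -0.09 12.87] [ 0.23 -0.45 -0.  ] t 10.05
```

View pics/w7.png

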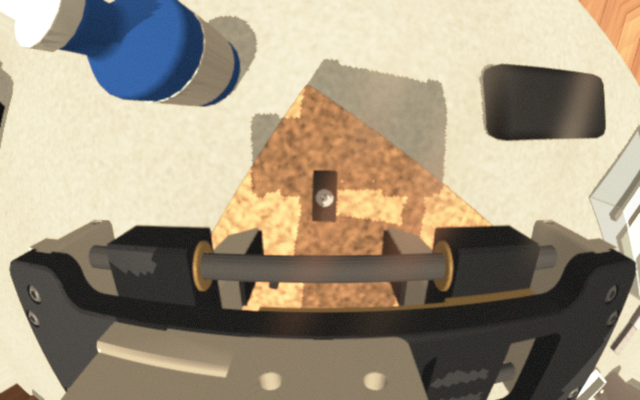

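```bash
python3 -m jog '[[[0,-0.1,5,0.2,-0.4,0,70],[0,-0.1,10,0.2,-0.4,0,70],[0,-0.1,12.8,0.2,-0.4,0,70],[0,-0.1,12.8,0.2,-0.4,0,70],[0,-0.1,12.8,0.2,-0.4,0,210],[0,-0.1,12.8,0.2,-0.4,0,210],[0,-0.1,12.8,0.2,-0.4,0,210],[0,-0.1,12.8,0.2,-0.4,0,210],[0,-0.1,12.8,0.2,-0.4,0,210],[0,-0.1,12.8,0.2,-0.4,0,210]]]' 20
python3 -m jog '[[[0,0,-5,0,0,0,210],[0,0,-10,0,0,0,210],[0,0,-13,0,0,0,210]]]'
python3 - <<'E'
from h import *
delta([.4924,-.325,.2],0)
c=manip.read_camera("top")
a=c["color"]; cv2.imwrite('pics/t7.png',cv2.resize(a[165:295,310:540],None,fx=3.4,fy=3.4,interpolation=cv2.INTER_CUBIC))
E
```

```text
time_s: 11.05
position: [0.5631, 0.3248, 0.0723]
orientation: [180.0, -0.1, 32.0]
ft_force: [1.1, 0.4, -0.5]
finger_gap: 0.0235
time_s: 11.35
position: [0.5638, 0.3253, 0.2063]
orientation: [179.9, -0.3, 32.0]
ft_force: [0.9, 0.5, -0.2]
finger_gap: 0.0221
row [-40.54  51.35   0.46] [-2.000e-02 -3.400e-01  3.202e+01] t 11.35
```

View pics/t7.png

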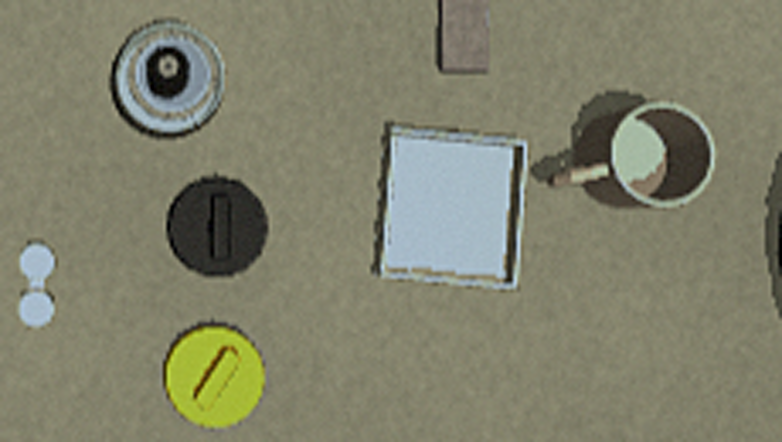

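```bash
python3 -m jog '[[[-40.5,51.3,0.5,0,0,-58,210],[-40.5,51.3,0.5,0,0,-58,210],[-40.5,51.3,0.5,0,0,-58,210],[-40.5,51.3,0.5,0,0,-58,210],[-40.5,51.3,0.5,0,0,-58,210],[-40.5,51.3,0.5,0,0,-58,210],[-40.5,51.3,0.5,0,0,-58,210],[-40.5,51.3,0.5,0,0,-58,210],[-40.5,51.3,0.5,0,0,-58,210],[-40.5,51.3,0.5,0,0,-58,210],[-40.5,51.3,0.5,0,0,-58,210],[-40.5,51.3,0.5,0,0,-58,210]]]'
python3 - <<'E'
from h import *
delta([.4924,-.325,.076],90)
E
```

```text
time_s: 12.6
position: [0.5014, -0.2511, 0.202]
orientation: [179.3, -0.3, 90.0]
ft_force: [1.4, 0.2, 0.0]
finger_gap: 0.0219
row [-7.45 -1.06 12.55] [ 0.71 -0.28  0.02] t 12.6
```

```bash
python3 -m jog '[[[-5,-0.7,0,0.5,0,0,210],[-7.4,-1,0,0.5,0,0,210],[-7.4,-1,0,0.5,0,0,210]]]'
python3 - <<'E'
from h import *
c=manip.read_camera("wrist"); cv2.imwrite("pics/w8.png",c["color"])
delta([.4924,-.325,.076],90)
E
```

```text
time_s: 12.9
position: [0.4905, -0.3287, 0.2009]
orientation: [179.8, -0.2, 89.8]
ft_force: [1.0, 0.2, -0.7]
finger_gap: 0.0216
row [ 0.08  0.12 12.48] [ 0.18 -0.31 -0.14] t 12.95
```

View pics/w8.png

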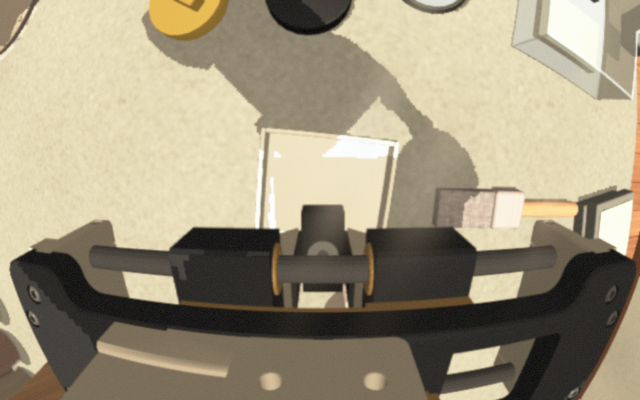

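```bash
python3 -m jog '[[[0.1,0,5,0,0,0,210],[0.1,0,10,0,0,0,210],[0.1,0,12.4,0,0,0,210],[0.1,0,12.4,0,0,0,210],[0.1,0,12.4,0,0,0,210],[0.1,0,12.4,0,0,0,140],[0.1,0,12.4,0,0,0,140],[0.1,0,12.4,0,0,0,140],[0.1,0,8,0,0,0,140],[0.1,0,3,0,0,0,140],[0.1,0,0,0,0,0,60]]]'
python3 - <<'E'
from h import *
c=manip.read_camera("wrist"); cv2.imwrite("pics/w9.png",c["color"])
delta([.478,-.135,.2],0)
E
```

```text
time_s: 14.05
position: [0.4915, -0.3261, 0.2051]
orientation: [179.6, -0.1, 89.9]
ft_force: [0.6, -0.5, 0.4]
finger_gap: 0.0459
row [19.22 -1.54  0.88] [ 0.67 -0.44 89.86] t 14.1
```

View pics/w9.png

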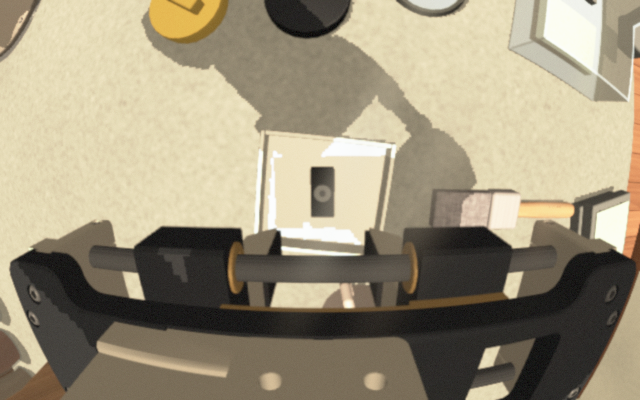

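The block lies flat in the tray (hub at 322,193). Next is the black lid, the one next to the yellow look-alike. I'll hover at about z 0.22 and yaw 0.

```bash
python3 -m jog '[[[19.2,-1.5,-2,0.5,0,89.9,60],[19.2,-1.5,-2,0.5,0,89.9,60],[19.2,-1.5,-2,0.5,0,89.9,60],[19.2,-1.5,-2,0.5,0,89.9,60],[19.2,-1.5,-2,0.5,0,89.9,60],[19.2,-1.5,-2,0.5,0,89.9,60],[19.2,-1.5,-2,0.5,0,89.9,60],[19.2,-1.5,-2,0.5,0,89.9,60],[19.2,-1.5,-2,0.5,0,89.9,60],[19.2,-1.5,-2,0.5,0,89.9,60],[19.2,-1.5,-2,0.5,0,89.9,60],[19.2,-1.5,-2,0.5,0,89.9,60]]]'
python3 - <<'E'
from h import *
c=manip.read_camera("wrist"); cv2.imwrite("pics/w10.png",c["color"])
cv2.imwrite("pics/w10z.png",cv2.resize(c["color"][120:280,220:420],None,fx=3.7,fy=3.7,interpolation=cv2.INTER_CUBIC))
print(proj(c,(.478,-.1365,.043),True), manip.get_obs()["joints"])
E
```

```text
time_s: 15.3
position: [0.4779, -0.1351, 0.2291]
orientation: [-179.8, -0.4, -0.1]
ft_force: [0.1, 0.3, 0.3]
finger_gap: 0.0703
(np.float64(325.147229595502), np.float64(195.06982092920705)) [-24.79791353  20.10125906  97.41929028   0.35781854  62.16780493
  64.97091684]
```

View pics/w10.png

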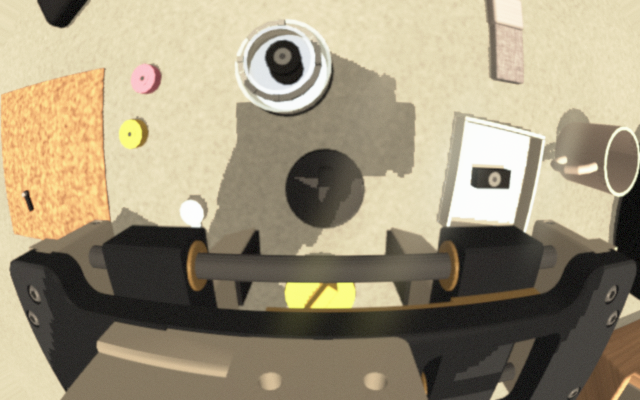

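View pics/w10z.png

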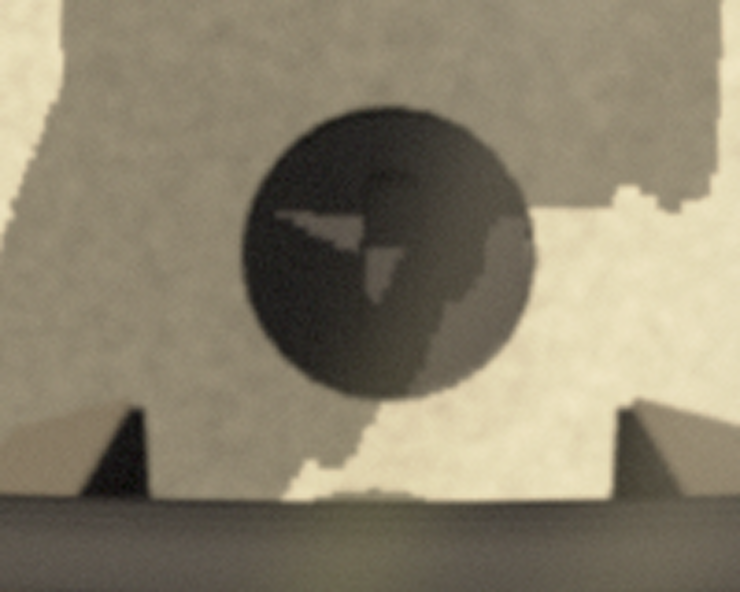

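Run:
```python
from h import *
a=cv2.imread('pics/w10.png')[140:240,270:380]
g=cv2.cvtColor(a,cv2.COLOR_BGR2GRAY).astype(float)
g=np.clip((g-5)*3.0,0,255).astype(np.uint8)
g=cv2.resize(g,None,fx=6,fy=6,interpolation=cv2.INTER_CUBIC)
b=cv2.imread('pics/t7.png'); 
t=cv2.imread('pics/top0.png')[212:252,354:394]; t=np.clip((cv2.cvtColor(t,cv2.COLOR_BGR2GRAY).astype(float)-5)*4,0,255).astype(np.uint8)
t=cv2.resize(t,(600,600),interpolation=cv2.INTER_CUBIC)
cv2.imwrite('pics/lidw.png',g); cv2.imwrite('pics/lidt.png',t)
```

```text
(no output)
```

View pics/lidw.png

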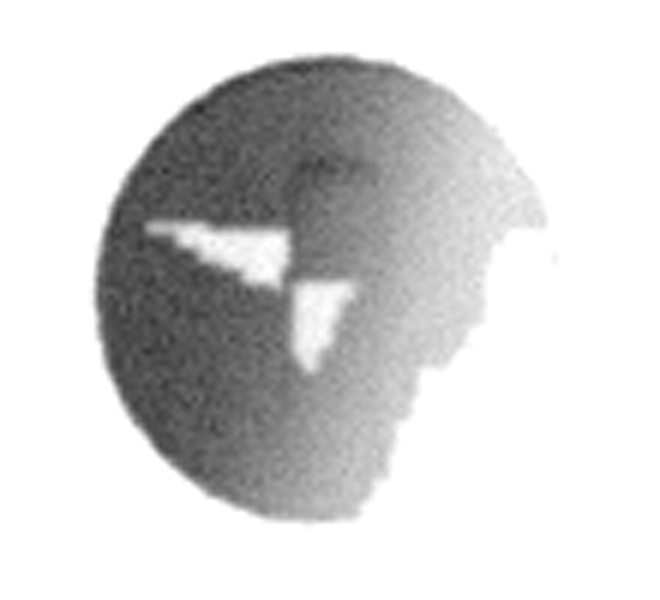

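View pics/lidt.png

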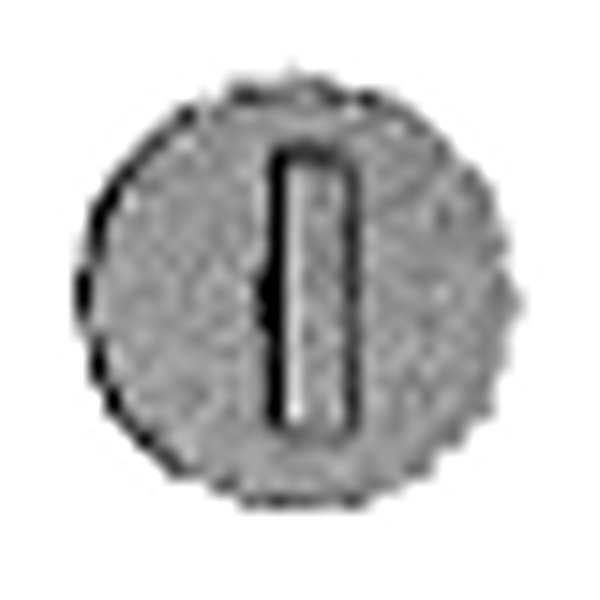

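Run:
```python
from h import *
c=manip.read_camera("wrist")
print("lid",pix(c,325.2,188,.023,True))
print("jar pred",proj(c,(.599,-.0965,.07),True))
cv2.imwrite("pics/w11z.png",cv2.resize(c["color"][10:125,225:345],None,fx=5,fy=5,interpolation=cv2.INTER_CUBIC))
t=cv2.imread('pics/top0.png')[165:210,337:382]
cv2.imwrite("pics/t11z.png",cv2.resize(t,(585,585),interpolation=cv2.INTER_CUBIC))
```

```text
lid [ 0.48048653 -0.13664879  0.023     ]
jar pred (np.float64(276.54713328566777), np.float64(58.007635432679336))
```

View pics/w11z.png

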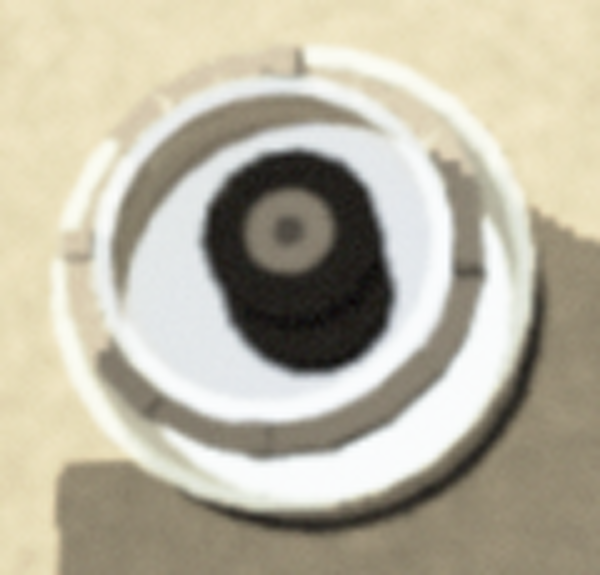

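View pics/t11z.png

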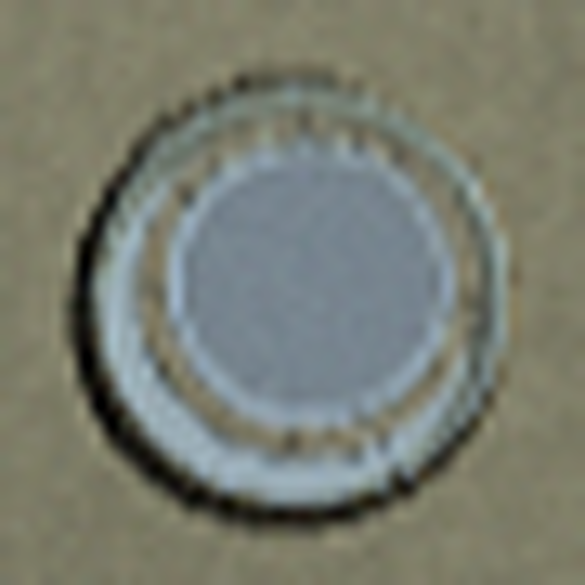

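Run:
```python
from h import *
c=manip.read_camera("wrist"); t=manip.read_camera("top")
print(pix(c,279.6,59.6,.07,True), pix(t,360.6,186.4,.07))
# lid in same view / top
print(pix(t,354+296/15-.5,212+291/15-.5,.023),pix(t,354+316/15-.5,212+290/15-.5,.043))
print(manip.get_obs()["position"],manip.get_obs()["orientation"], manip.get_obs()["time_s"])
```

```text
[ 0.5974992  -0.09897855  0.07      ] [ 0.59827769 -0.09875411  0.07      ]
[ 0.47981826 -0.13459461  0.023     ] [ 0.47984156 -0.13616608  0.043     ]
[ 0.47796085 -0.13509703  0.22894354] [-1.79837016e+02 -4.05445722e-01  5.35346874e-02] 15.5
```

Run:
```python
from h import *
c=manip.read_camera("wrist"); 
ctr=pix(c,279.6,59.6,.07,True)[:2]
N=560;S=.1/N
m=np.zeros((N,N,2),np.float32)
for i in range(N):
    for j in range(N):
        # right = -y world, up=+x
        m[i,j]=proj(c,(ctr[0]+(N/2-i)*S, ctr[1]-(j-N/2)*S,.068),True)
o=cv2.remap(c["color"],m,None,cv2.INTER_CUBIC)
for r in (27,30,35): cv2.circle(o,(N//2,N//2),int(r/1000/S),(0,0,255),1)
cv2.imwrite("pics/rect.png",o)
P=np.zeros((200,720,2),np.float32)
for k in range(720):
    a=np.radians(k/2)
    for q in range(200):
        r=.02+q*.0001
        P[q,k]=proj(c,(ctr[0]+r*np.cos(a),ctr[1]+r*np.sin(a),.068),True)
o=cv2.remap(c["color"],P,None,cv2.INTER_CUBIC); o=cv2.resize(o,(720,400))
for k in range(0,720,60): cv2.putText(o,str(k//2),(k,12),0,.4,(0,0,255),1)
cv2.imwrite("pics/polar.png",o)
```

```text
(no output)
```

View pics/rect.png

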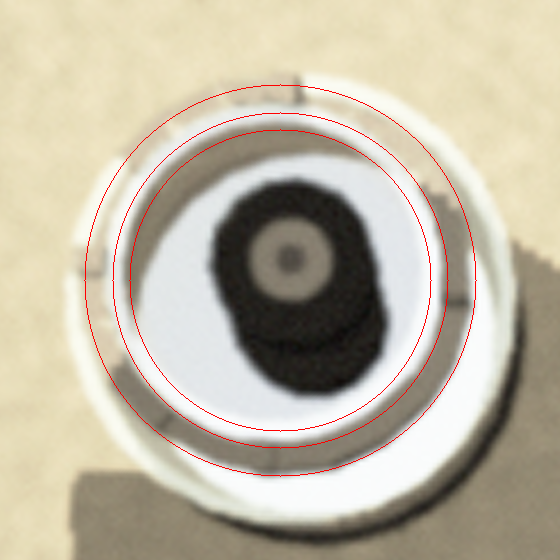

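View pics/polar.png

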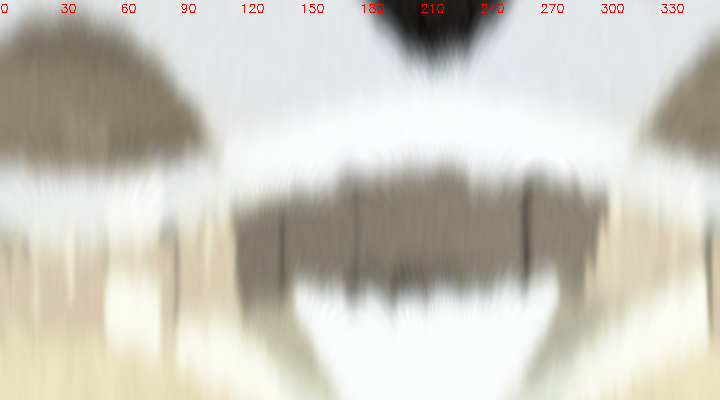

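Run:
```python
from h import *
delta([.480,-.136,.0915],-0.5)
```

```text
row [ 0.11  0.13 13.74] [-0.17 -0.4   0.53] t 15.55
```

```bash
python3 -m jog '[[[0.1,0.1,5,-0.2,-0.4,0.5,110],[0.1,0.1,10,-0.2,-0.4,0.5,110],[0.1,0.1,12.7,-0.2,-0.4,0.5,110],[0.1,0.1,13.7,-0.2,-0.4,0.5,110],[0.1,0.1,13.7,-0.2,-0.4,0.5,110]]]' 15
python3 - <<'E'
from h import *
c=manip.read_camera("wrist"); cv2.imwrite("pics/w12.png",c["color"])
delta([.480,-.136,.0915],-0.5)
E
```

```text
time_s: 16.05
position: [0.4797, -0.1356, 0.0913]
orientation: [-180.0, 0.1, -0.4]
ft_force: [0.4, -0.4, 1.4]
finger_gap: 0.0523
row [-0.04  0.01  0.09] [ 0.05 -0.03  0.05] t 16.1
```

View pics/w12.png

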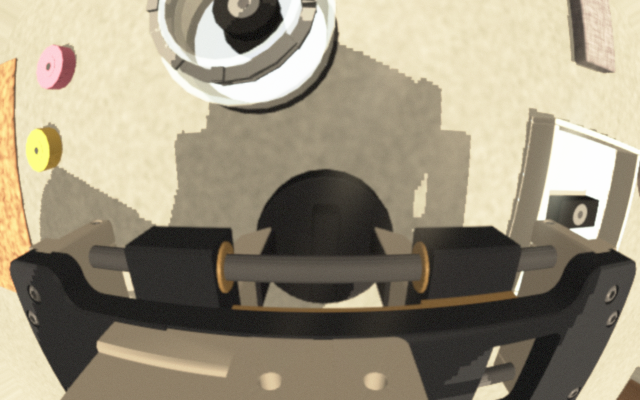

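```bash
python3 -m jog '[[[0,0,0,0,0,0,235],[0,0,0,0,0,0,235],[0,0,0,0,0,0,235],[0,0,0,0,0,0,235],[0,0,0,0,0,0,235],[0,0,0,0,0,0,235],[0,0,0,0,0,0,235]]]' 15
python3 -m jog '[[[0,0,0,0,0,0,235],[0,0,0,0,0,0,235],[0,0,-3,0,0,0,235],[0,0,-8,0,0,0,235],[0,0,-10,0,0,0,235],[0,0,-10,0,0,0,235]]]' 40
python3 - <<'E'
from h import *
c=manip.read_camera("wrist"); cv2.imwrite("pics/w13.png",c["color"])
t=manip.read_camera("top"); cv2.imwrite('pics/t13.png',cv2.resize(t["color"][150:280,310:470],None,fx=4.5,fy=4.5,interpolation=cv2.INTER_CUBIC))
delta([.598,-.098,.192],25)
E
```

```text
time_s: 16.8
position: [0.4805, -0.136, 0.0927]
orientation: [179.9, -0.0, -0.4]
ft_force: [-0.7, -0.3, 4.0]
finger_gap: 0.014
time_s: 17.4
position: [0.4818, -0.1364, 0.1956]
orientation: [179.8, -0.4, -0.4]
ft_force: [0.5, -0.3, -0.4]
finger_gap: 0.0139
row [11.76 -3.86  0.03] [ 5.000e-02 -1.000e-02 -2.545e+01] t 17.5
```

View pics/w13.png

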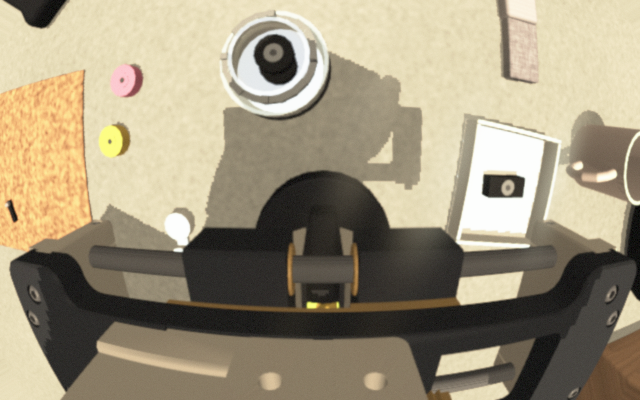

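View pics/t13.png

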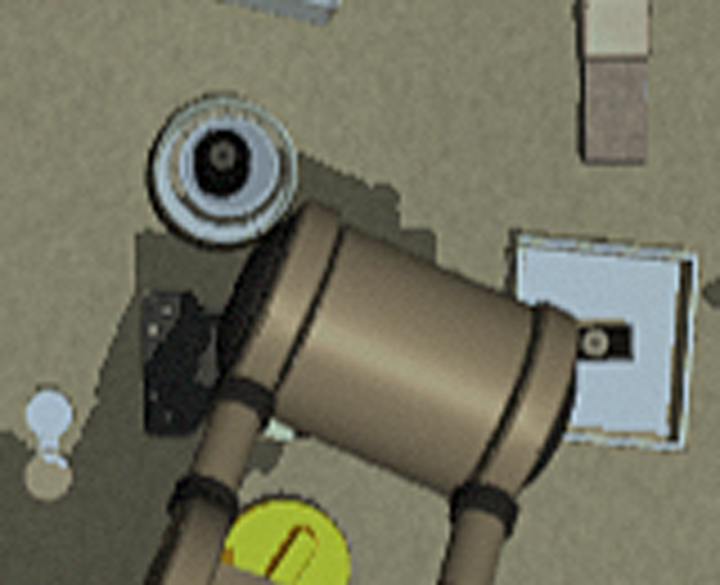

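```bash
python3 -m jog '[[[4,-1.3,0,0,0,-8.5,235],[8,-2.6,0,0,0,-17,235],[11.8,-3.9,0,0,0,-25.4,235],[11.8,-3.9,0,0,0,-25.4,235],[11.8,-3.9,0,0,0,-25.4,235],[11.8,-3.9,0,0,0,-25.4,235]]]'
python3 - <<'E'
from h import *
delta([.598,-.098,.170],25)
c=manip.read_camera("wrist"); cv2.imwrite("pics/w14.png",c["color"])
s=manip.read_camera("scene"); cv2.imwrite("pics/s14.png",cv2.resize(s["color"][150:260,240:380],None,fx=5,fy=5,interpolation=cv2.INTER_CUBIC))
E
```

```text
time_s: 18.1
position: [0.5971, -0.0977, 0.1906]
orientation: [-179.9, 0.2, 24.9]
ft_force: [-2.0, -0.2, -0.9]
finger_gap: 0.0136
row [0.08 0.07 2.06] [-0.08  0.16 -0.11] t 18.1
```

View pics/w14.png

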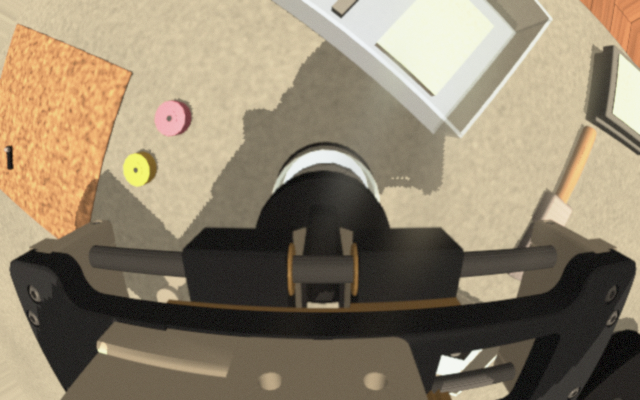

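View pics/s14.png

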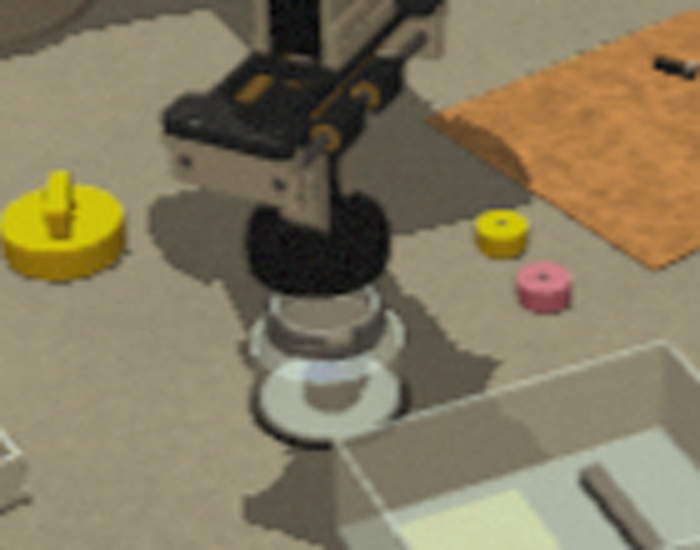

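Run:
```python
from h import *
s=manip.read_camera("scene"); p=manip.get_obs()["position"]; 
for P in [(p[0],p[1],.11),(.598,-.098,.07),(.598,-.098,.06)]:
    u,v=proj(s,P); print((u-240)*5,(v-150)*5)
u,v=proj(s,(.598,-.088,.07));print((u-240)*5)
u,v=proj(s,(.608,-.098,.07));print((u-240)*5)
```

```text
319.8856903286517 242.16660281907338
323.58321015370365 300.89328958100805
324.34217230515657 315.1567068919971
337.5048006045063
334.39483964643983
```

Run:
```python
from h import *
from scipy.optimize import least_squares
p=manip.get_obs()["position"]
s=manip.read_camera("scene"); a=s["color"]
g=cv2.cvtColor(a,cv2.COLOR_BGR2GRAY).astype(float)
for v in range(192,214,2): print(v,np.round(g[v,284:326]).astype(int))
c=manip.read_camera("wrist"); gw=cv2.cvtColor(c["color"],cv2.COLOR_BGR2GRAY)
for P in [(p[0],p[1],.122),(.598,-.098,.05),(.598,-.098,.07)]:print(proj(c,P,True))
cv2.imwrite("pics/w15.png",cv2.resize(c["color"][130:240,240:405],None,fx=4.8,fy=4.8,interpolation=cv2.INTER_CUBIC))
```

```text
192 [ 88  89  84  87  86  80  57  25  22  30  22  36  84 106 105 106 106 106
 110 101  90  69  33  17  17  22  14  22  18  23  18  14  35  72  86  84
  84  88  87  86  87  89]
194 [ 86  86  88  89  83  57  19  20  18  17  20  25  26  36  47  66  78  89
 107 107  88  69  33  25  22  24  23  15  17  25  28  25  18  46  76  84
  87  87  88  86  86  89]
196 [ 87  85  84  88  72  48  21  16  22  18  17  26  26  26  23  24  19  15
  23  31  39  40  26  21  26  29  18  17  23  24  22  22  27  33  68  85
  86  85  87 119 141 138]
198 [ 87  85  85  87  70  39  25  26  23  21  23  26  22  21  18  23  27  21
  24  18  15  15  17  24  20  20  21  28  26  25  22  27  17  40 110 140
 143 144 143 142 142 144]
200 [ 87  86  84  83  77  48  23  22  17  20  25  25  24  20  18  26  25  20
  25  21  22  28  21  25  25  27  25  16  24  15  22  19  17  37 114 145
 145 143 144 143 144 144]
202 [ 84  86  85  83  84  64  20  24  14  19  22  21  16  20  18  24  19  26
  23  29  20  23  23  20  23  23  27  24  20  27  18  17  24  82 129 146
 144 146 145 144 146 143]
204 [ 84  86  84  85  87  74  47  26  22  13
[... 328 characters left out ...]
  86  84  86  85  83  79  81 107  91  30  30  24  24  25
  20  24  23  23  26  23  56  68  82 102 105 123 123  98  83  86  87  86
 121 141 141 145 146 143]
210 [140 138 111  82  83  85  83  83  80  74 132 142 102  95 107 121 122 111
 111 112 111 114 120 122 123 122 121 126 114  96 141 135  78  82  84  86
  85  86  88  94 127 145]
212 [142 140 137 111  86  87  85  84  91  87 119 132 114 111 112 115 117 119
 117 119 119 120 120 120 120 118 118 116 115 118 122  97  72 130 128  82
  86  87  86  86  85 117]
(np.float64(323.7242490010351), np.float64(241.85878885856835))
(np.float64(323.48849680735407), np.float64(206.6566729561971))
(np.float64(323.59796588214346), np.float64(214.14111247932365))
```

View pics/w15.png

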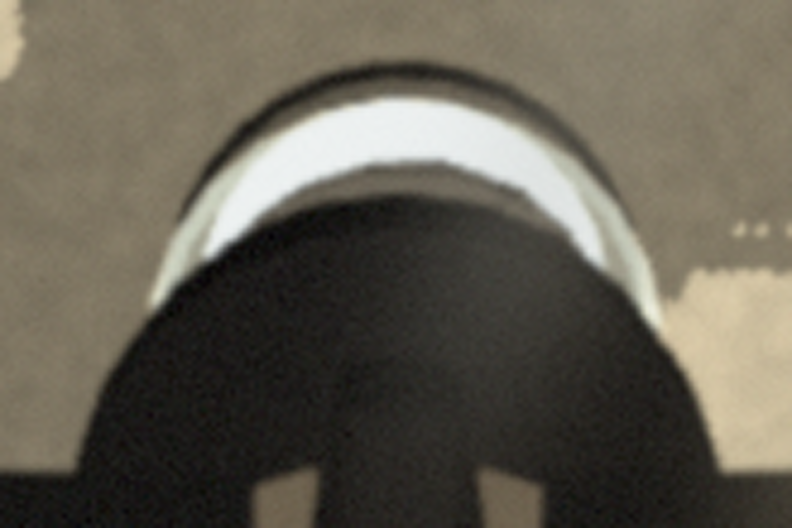

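Run:
```python
from h import *
s=manip.get_obs();p=s["position"]; Rm=R.from_euler('xyz',s["orientation"],degrees=True)
c=manip.read_camera("wrist"); print(s["position"],s["time_s"])
off=.0922
for ox in (-.002,0,.002):
    q=p+Rm.apply([.0405+ox,0,off-.023]); print("lid front edge",ox,proj(c,q,True))
q=p+Rm.apply([0,.0405,off-.023]);print(proj(c,q,True))
# circle around lid top: observed edge points crop->px
f=lambda u,v:(240+(u+.5)/4.8-.5,130+(v+.5)/4.8-.5)
from scipy.optimize import least_squares
pts=[f(*x) for x in [(78,470),(718,470),(100,400),(697,395),(398,199),(150,310),(648,312),(255,230),(545,232)]]
z=p[2]-off+.023
W=np.array([pix(c,*x,z,True)[:2] for x in pts])
r=least_squares(lambda w:np.hypot(W[:,0]-w[0],W[:,1]-w[1])-w[2],[p[0],p[1],.04]); print("lid fit",r.x,np.round(r.fun*1000,1))
# fit xy only with r fixed .0405
r=least_squares(lambda w:np.hypot(W[:,0]-w[0],W[:,1]-w[1])-.0405,[p[0],p[1]]); print(r.x, Rm.inv().apply(np.r_[r.x-p[:2],0]))
# jar outer body? arc of grey thread top edge (410,160) z~.06..; jar body outer
pts=[f(*x) for x in [(408,160)]]
for zz in (.058,.068): 
    print(pix(c,*pts[0],zz,True)-Rm.apply([.035,0,0]))
```

```text
[ 0.59789052 -0.09804371  0.19248943] 18.35
lid front edge -0.002 (np.float64(324.17769450918126), np.float64(175.1005735084183))
lid front edge 0 (np.float64(324.18574585407424), np.float64(171.39885191712227))
lid front edge 0.002 (np.float64(324.1936673479472), np.float64(167.6825803252472))
(np.float64(394.20174753119164), np.float64(241.6818778353147))
lid fit [ 0.59997137 -0.09629137  0.03800721] [ 0.3  0.2 -0.4 -0.2  0.1 -0.  -0.1  0.1  0.1]
[ 0.59688819 -0.09773315] [-7.78455903e-04 -7.03635938e-04 -7.25254834e-07]
[ 0.59930467 -0.09827925  0.05799731]
[ 0.60050198 -0.09763382  0.06799731]
```

Run:
```python
from h import *
delta([.5993,-.0985,.1605],25)
```

```text
row [0.09 0.09 3.21] [ 0.06 -0.02 -0.1 ] t 18.4
```

```bash
python3 -m jog '[[[0.1,0.1,1.5,0,0,0,235],[0.1,0.1,2.4,0,0,0,235],[0.1,0.1,2.7,0,0,0,235],[0.1,0.1,3,0,0,0,235]]]'
python3 - <<'E'
from h import *
print(manip.get_obs())
s=manip.read_camera("scene"); cv2.imwrite("pics/s16.png",cv2.resize(s["color"][150:260,240:380],None,fx=5,fy=5,interpolation=cv2.INTER_CUBIC))
E
```

```text
time_s: 18.8
position: [0.5993, -0.0986, 0.1624]
orientation: [179.9, -0.0, 24.9]
ft_force: [-0.3, 0.4, -0.8]
finger_gap: 0.0137
{'time_s': 18.8, 'joints': array([-1.65513665e+01,  3.50973270e+01,  8.34257000e+01, -4.17203997e-02,
        6.14420349e+01,  4.85720023e+01]), 'dq': array([ 0.03835054,  1.60159697,  1.27585123,  0.13922832, -3.66694392,
        0.08027564]), 'joint_efforts': array([-3.43855389e-02, -5.39728153e+01, -2.18149745e+01,  6.51830714e-02,
        5.63431880e-02,  1.03489110e-03]), 'position': array([ 0.5992769 , -0.09856449,  0.16236047]), 'orientation': array([ 1.79949402e+02, -1.93650176e-03,  2.48965652e+01]), 'ft_force': array([-0.34202118,  0.37154847, -0.80033852]), 'moment': array([-0.10502323,  0.10988429,  0.03143722]), 'finger_gap': 0.013667743490262967}
```

View pics/s16.png

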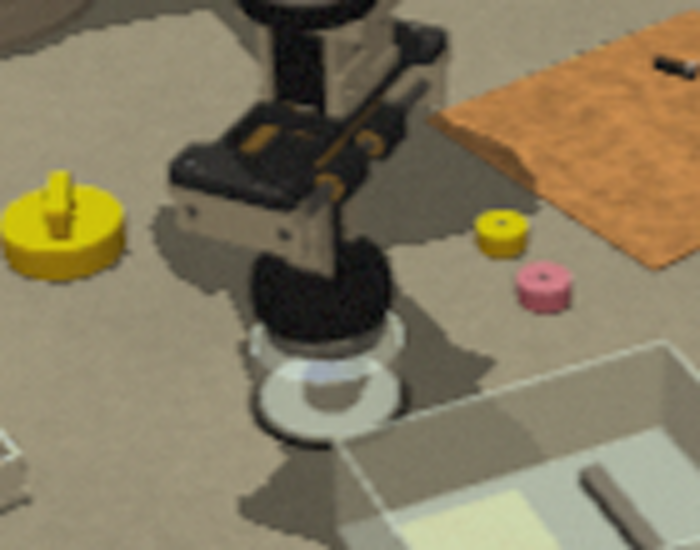

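```bash
python3 -m jog '[[[0.05,0,0.25,0,0,0,235],[0.05,0,0.4,0,0,0,235],[0.05,0,0.4,0,0,0,235]]]'
python3 -m jog '[[[0,0,0.15,0,0,0,235],[0,0,0.2,0,0,0,235],[0,0,0.2,0,0,0,235]]]'
```

```text
time_s: 19.15
position: [0.5997, -0.0982, 0.158]
orientation: [180.0, 0.0, 24.9]
ft_force: [-0.2, 0.1, -0.8]
finger_gap: 0.0132
time_s: 19.45
position: [0.5998, -0.0983, 0.1577]
orientation: [179.9, -0.0, 24.9]
ft_force: [-2.5, 0.6, 10.0]
finger_gap: 0.0138
```

```bash
python3 -m jog '[[[0,0,0.1,0,0,-6,235],[0,0,0.1,0,0,-12,235],[0,0,0.1,0,0,-18,235],[0,0,0.1,0,0,-24,235],[0,0,0.1,0,0,-24,235]]]' 45
```

```text
time_s: 19.95
position: [0.6004, -0.0984, 0.1577]
orientation: [179.8, -0.1, 49.0]
ft_force: [0.9, 0.0, 5.5]
finger_gap: 0.0135
```

```bash
python3 -m jog '[[[0,0,0.1,0,0,-4,235],[0,0,0.1,0,0,-8,235],[0,0,0.1,0,0,-8,235]]]'
python3 -m jog '[[[0,0,0.15,0,0,-3,235],[0,0,0.15,0,0,-6,235],[0,0,0.15,0,0,-6,235]]]'
```

```text
time_s: 20.25
position: [0.6008, -0.0983, 0.1576]
orientation: [179.7, -0.1, 56.9]
ft_force: [-0.8, 0.8, 5.6]
finger_gap: 0.0139
time_s: 20.55
position: [0.6006, -0.0981, 0.156]
orientation: [179.7, -0.0, 62.7]
ft_force: [-0.1, 0.2, -0.3]
finger_gap: 0.0133
```

```bash
python3 -m jog '[[[0,0,0.3,0.3,0,-3,235],[-0.05,-0.05,0.5,0.3,0,-3,235],[-0.05,-0.05,0.65,0.3,0,-3,235],[-0.05,-0.05,0.65,0.3,0,-3,235]]]'
```

```text
time_s: 20.95
position: [0.5997, -0.0984, 0.1497]
orientation: [-180.0, -0.0, 65.6]
ft_force: [-2.4, 0.9, 3.2]
finger_gap: 0.0134
```

```bash
python3 -m jog '[[[0,0,0.05,0,0,4,235],[0,0,0.07,0,0,8,235],[0,0,0.11,0,0,12,235],[0,0,0.11,0,0,12,235]]]'
```

```text
time_s: 21.35
position: [0.6003, -0.0987, 0.1496]
orientation: [179.9, -0.0, 53.3]
ft_force: [-0.2, 0.1, 5.8]
finger_gap: 0.0139
```

```bash
python3 -m jog '[[[-0.05,0,0.05,0,0,4,235],[-0.05,0,0.1,0,0,8,235],[-0.05,0,0.15,0,0,12,235],[-0.05,0,0.15,0,0,12,235]]]'
```

```text
time_s: 21.75
position: [0.6005, -0.0995, 0.149]
orientation: [179.8, -0.1, 41.1]
ft_force: [-0.5, 0.5, 5.8]
finger_gap: 0.0135
```

```bash
python3 -m jog '[[[0,-0.05,0.05,0,0,4,235],[0,-0.05,0.1,0,0,8,235],[0,-0.05,0.2,0,0,12,235],[0,-0.05,0.2,0,0,12,235]]]'
python3 - <<'E'
from h import *
s=manip.read_camera("scene"); cv2.imwrite("pics/s17.png",cv2.resize(s["color"][150:260,240:380],None,fx=5,fy=5,interpolation=cv2.INTER_CUBIC)); print(manip.get_obs()["moment"])
E
```

```text
time_s: 22.15
position: [0.6004, -0.0994, 0.148]
orientation: [179.8, -0.2, 28.8]
ft_force: [-1.4, 0.0, 7.4]
finger_gap: 0.0135
[ 0.01552657  0.54086602 -0.0829025 ]
```

View pics/s17.png

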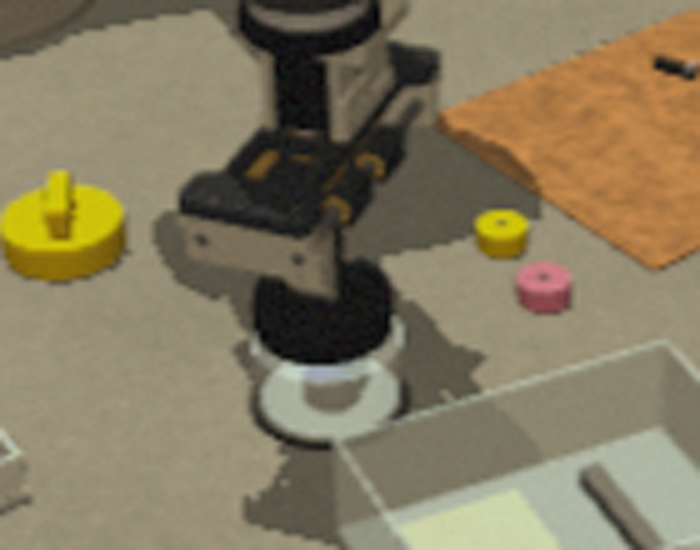

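```bash
python3 -m jog '[[[0,0,0.05,0,0,4,235],[0,0,0.12,0,0,8,235],[0,0,0.2,0,0,12,235],[0,0,0.2,0,0,12,235]]]'
python3 -m jog '[[[0,0,0.05,0,0,4,235],[0,0,0.12,0,0,8,235],[0,0,0.15,0,0,10,235],[0,0,0.15,0,0,10,235]]]'
```

```text
time_s: 22.6
position: [0.6008, -0.0999, 0.147]
orientation: [179.7, -0.3, 16.6]
ft_force: [-0.8, -1.1, 5.9]
finger_gap: 0.0134
time_s: 23.0
position: [0.6008, -0.0991, 0.1467]
orientation: [179.8, -0.4, 6.5]
ft_force: [-3.9, 3.8, 9.2]
finger_gap: 0.0132
```

```bash
python3 -m jog '[[[0,0,0.05,0,0,3,235],[0,0,0.05,0,0,6,235],[0,0,0.05,0,0,6,235]]]'
python3 -c "
from plant import manip
print(manip.get_obs()['moment'],manip.get_obs()['joints'])"
```

```text
time_s: 23.3
position: [0.6007, -0.0988, 0.1467]
orientation: [179.8, -0.4, 0.5]
ft_force: [-2.1, 1.4, 5.6]
finger_gap: 0.014
[0.23956669 0.59050925 1.21931646] [-1.65259077e+01  3.61286189e+01  8.43210620e+01 -6.69334216e-02
  5.91328152e+01  7.30338170e+01]
```

```bash
python3 -m jog '[[[0,0,0.03,0,0,3,235],[0,0,0.03,0,0,5,235],[0,0,0.03,0,0,5,235]]]' 60
python3 - <<'E'
from h import *
print(manip.get_obs()['moment'])
c=manip.read_camera("wrist"); cv2.imwrite("pics/w18.png",c["color"])
E
```

```text
time_s: 23.6
position: [0.601, -0.0987, 0.1468]
orientation: [179.8, -0.5, -4.5]
ft_force: [1.1, 1.2, 3.4]
finger_gap: 0.0151
[0.13316215 0.1191267  1.58013064]
```

View pics/w18.png

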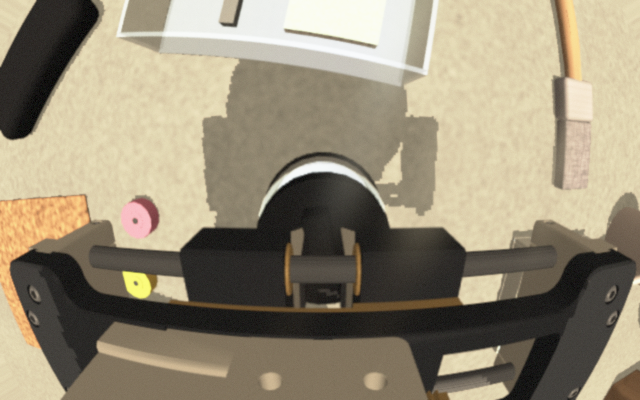

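```bash
python3 -m jog '[[[0,0,0,0,0,-2,235],[0,0,0,0,0,-4,235],[0,0,0,0,0,-4,235]]]' 20
python3 - <<'E'
from h import *
print(manip.get_obs()['moment'])
E
python3 -m jog '[[[0,0,-0.05,0,0,0,120],[0,0,-0.1,0,0,0,100],[0,0,-0.1,0,0,0,100],[0,0,-0.1,0,0,0,100],[0,0,-4,0,0,0,100],[0,0,-9,0,0,0,100],[0,0,-10,0,0,0,100]]]'
python3 - <<'E'
from h import *
c=manip.read_camera("wrist"); cv2.imwrite("pics/w19.png",c["color"])
s=manip.read_camera("scene"); cv2.imwrite("pics/s19.png",cv2.resize(s["color"][150:260,240:380],None,fx=5,fy=5,interpolation=cv2.INTER_CUBIC))
E
```

```text
time_s: 23.95
position: [0.6011, -0.0986, 0.1467]
orientation: [179.8, -0.5, -0.5]
ft_force: [-0.0, 1.8, 1.4]
finger_gap: 0.0154
[0.28732043 0.0563547  0.18241326]
time_s: 24.65
position: [0.6023, -0.0988, 0.2528]
orientation: [179.7, -1.0, -0.5]
ft_force: [-0.1, -0.2, 0.9]
finger_gap: 0.0554
```

View pics/w19.png

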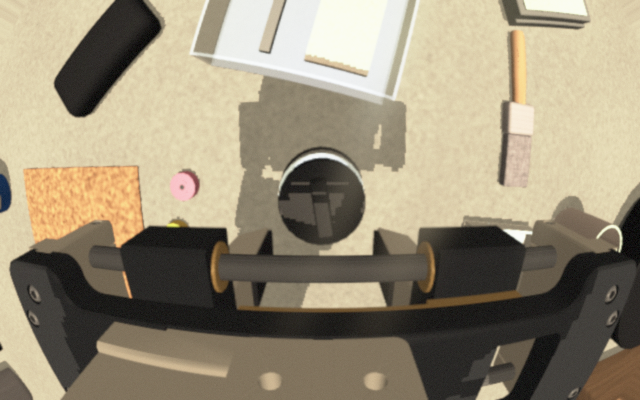

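View pics/s19.png

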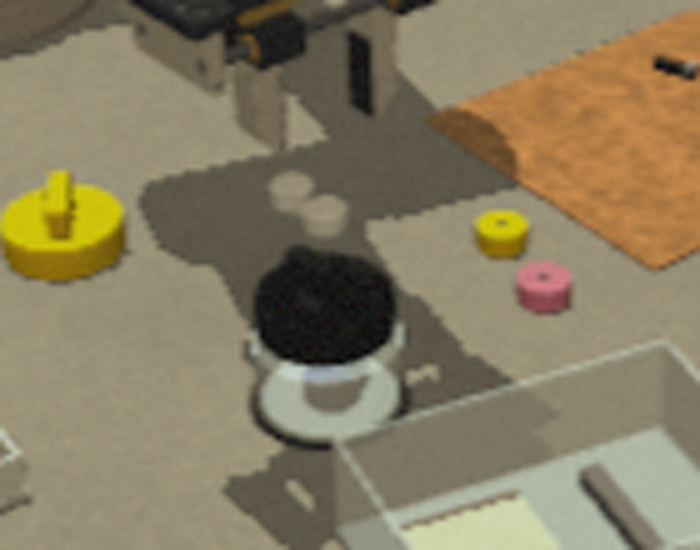

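Run:
```python
from h import *
a=cv2.imread('pics/w19.png')[140:260,260:380]
g=cv2.cvtColor(a,cv2.COLOR_BGR2GRAY).astype(float); g=np.clip((g-5)*4,0,255).astype(np.uint8)
cv2.imwrite('pics/l19.png',cv2.resize(g,None,fx=5,fy=5,interpolation=cv2.INTER_CUBIC))
t=manip.read_camera("top");g=cv2.cvtColor(t["color"],cv2.COLOR_BGR2GRAY).astype(float)[165:210,337:382]; cv2.imwrite('pics/t19.png',cv2.resize(np.clip((g-5)*3.5,0,255).astype(np.uint8),(560,560),interpolation=cv2.INTER_CUBIC))
delta([.5995,-.0985,.1478],7)
```

```text
row [-0.16 -0.01  9.91] [ 0.23 -0.49 -7.5 ] t 24.8
```

View pics/l19.png

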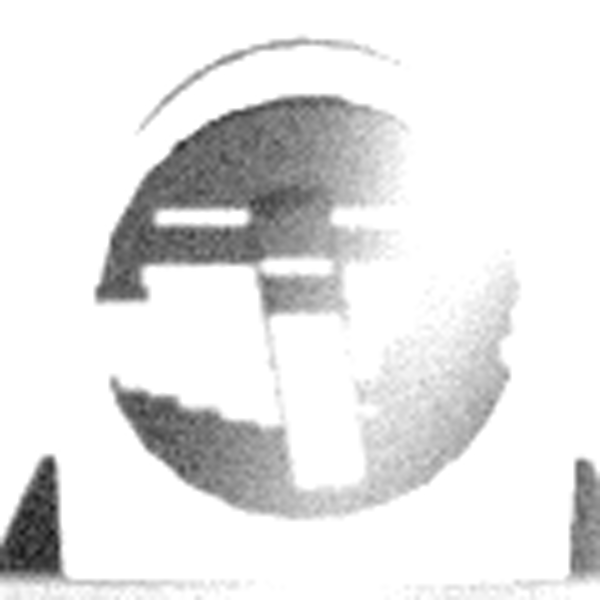

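View pics/t19.png

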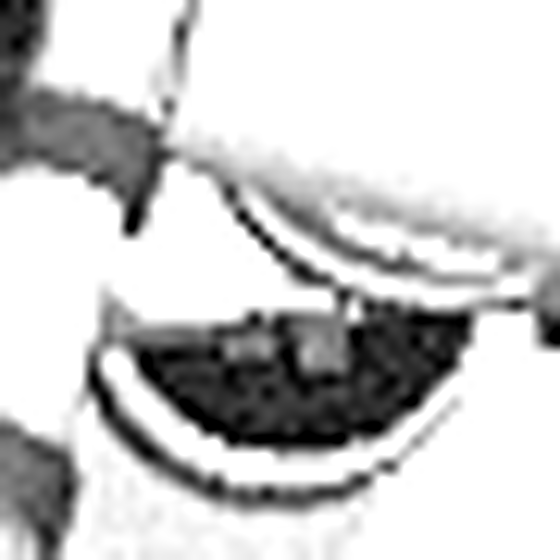

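Measured bar yaw is about 8°, so the jaws slipped near the end. I'll regrip flush and test the stop again.

```bash
python3 -m jog '[[[-0.2,0,4,0.2,-0.5,-8.3,120],[-0.2,0,8,0.2,-0.5,-8.3,120],[-0.2,0,9.9,0.2,-0.5,-8.3,120],[-0.2,0,9.9,0.2,-0.5,-8.3,120],[-0.2,0,9.9,0.2,-0.5,-8.3,120],[-0.2,0,9.9,0.2,-0.5,-8.3,240],[-0.2,0,9.9,0.2,-0.5,-8.3,240],[-0.2,0,9.9,0.2,-0.5,-8.3,240],[-0.2,0,9.9,0.2,-0.5,-8.3,240],[-0.2,0,9.9,0.2,-0.5,-8.3,240],[-0.2,0,9.9,0.2,-0.5,-8.3,240],[-0.2,0,9.9,0.2,-0.5,-8.3,240]]]' 60
python3 -c "
from plant import manip
print(manip.get_obs()['moment'])"
python3 -m jog '[[[0,0,0,0,0,1,240],[0,0,0,0,0,2,240],[0,0,0,0,0,3,240],[0,0,0,0,0,3,240]]]' 60
python3 -c "
from plant import manip
print(manip.get_obs()['moment'])"
```

```text
time_s: 26.0
position: [0.5991, -0.0986, 0.148]
orientation: [180.0, 0.0, 7.8]
ft_force: [0.6, -0.8, 0.7]
finger_gap: 0.0134
[-0.14409109  0.16428404  0.06837234]
time_s: 26.4
position: [0.5991, -0.0987, 0.148]
orientation: [179.9, 0.0, 4.8]
ft_force: [-0.7, -0.9, 0.7]
finger_gap: 0.013
[-0.27658465  0.22302747  0.84107824]
```

```bash
python3 -m jog '[[[0,0,0,0,0,1,240],[0,0,0,0,0,2,240],[0,0,0,0,0,3,240],[0,0,0,0,0,3,240]]]' 60
python3 -c "
from plant import manip
print(manip.get_obs()['moment'])"
```

```text
time_s: 26.8
position: [0.5991, -0.0987, 0.148]
orientation: [179.9, 0.0, 1.8]
ft_force: [-0.5, -0.2, 0.3]
finger_gap: 0.0137
[-0.16691237  0.26752912  1.2517033 ]
```

```bash
python3 -m jog '[[[0,0,0,0,0,-2,240],[0,0,0,0,0,-4.5,240],[0,0,0,0,0,-4.5,240],[0,0,0,0,0,-4.5,120],[0,0,0,0,0,-4.5,100],[0,0,0,0,0,-4.5,100],[0,0,-4,0,0,-4.5,100],[0,0,-8,0,0,-4.5,100],[0,0,-10,0,0,-4.5,100],[0,0,-10,0,0,-4.5,100]]]' 20
python3 - <<'E'
from h import *
c=manip.read_camera("wrist")
a=c["color"][140:260,260:380]
g=cv2.cvtColor(a,cv2.COLOR_BGR2GRAY).astype(float); g=np.clip((g-5)*4,0,255).astype(np.uint8)
cv2.imwrite('pics/l20.png',cv2.resize(g,None,fx=5,fy=5,interpolation=cv2.INTER_CUBIC))
delta([.45,.05,.3],60)
E
```

```text
time_s: 27.8
position: [0.6005, -0.0988, 0.2517]
orientation: [179.8, -0.4, 6.3]
ft_force: [-0.0, 0.2, -1.3]
finger_gap: 0.0555
row [-13.22 -16.39  -5.15] [  0.2   -0.07 -53.71] t 27.85
```

View pics/l20.png

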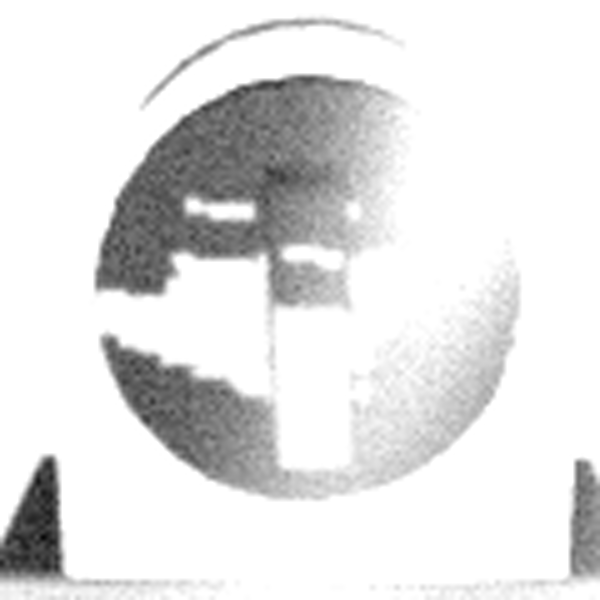

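```bash
python3 -m jog '[[[-4,-5,-5,0,0,-8,60],[-8,-10,-5,0,0,-16,60],[-13,-16,-5,0,0,-24,60],[-13,-16,-5,0,0,-32,60],[-13,-16,-5,0,0,-40,60],[-13,-16,-5,0,0,-40,60]]]'
python3 - <<'E'
from h import *
s=manip.read_camera("scene"); cv2.imwrite("pics/s21.png",s["color"]); cv2.imwrite("pics/s21z.png",cv2.resize(s["color"][160:260,190:350],None,fx=5,fy=5,interpolation=cv2.INTER_CUBIC))
t=manip.read_camera("top"); cv2.imwrite("pics/t21.png",t["color"])
g=cv2.cvtColor(t["color"],cv2.COLOR_BGR2GRAY).astype(float)[165:210,337:382]; cv2.imwrite('pics/t21z.png',cv2.resize(np.clip((g-5)*3.5,0,255).astype(np.uint8),(585,585),interpolation=cv2.INTER_CUBIC))
E
```

```text
time_s: 28.45
position: [0.4505, 0.048, 0.2976]
orientation: [179.9, 0.1, 46.6]
ft_force: [0.7, -0.1, 0.6]
finger_gap: 0.0704
```

View pics/s21z.png

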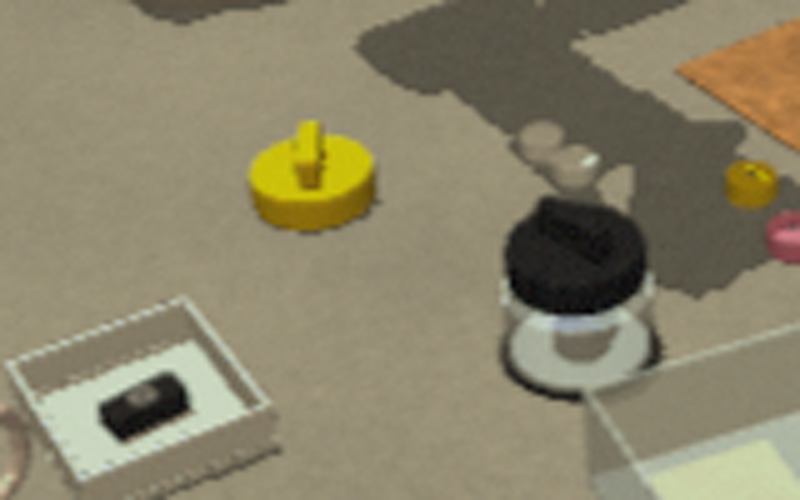

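View pics/t21.png

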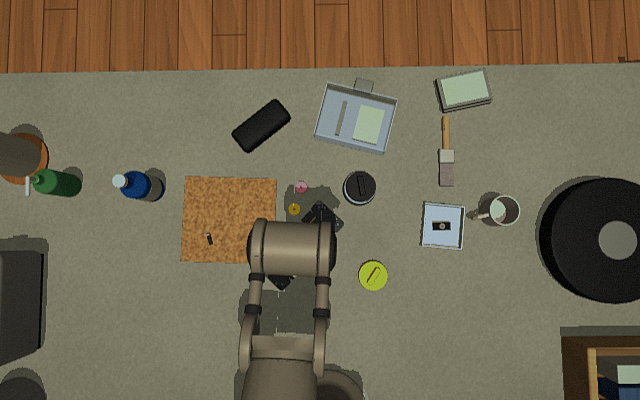

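View pics/t21z.png

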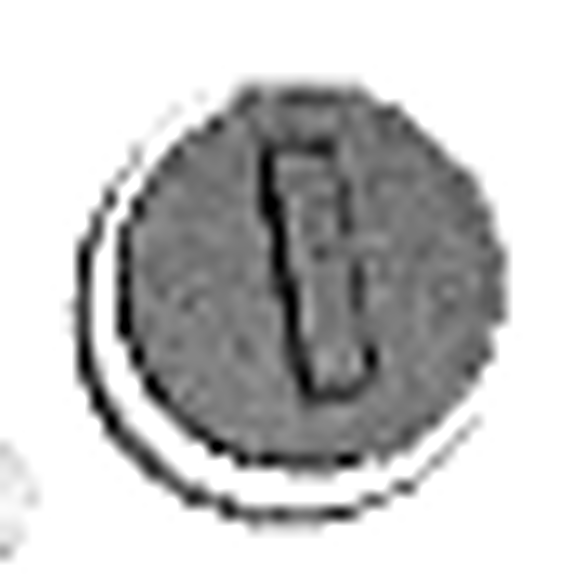

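```bash
python3 -c "
from plant import manip
print(manip.job_done())"
```

```text
the job is handed in; nothing more can be done
None
```

The job is done and handed in at about 28.5 s: both black wheels are in the clear jar, the block is in the white tray, and the black lid is screwed onto the jar.

- **Lid:** I set it on the ridges at 25° yaw and turned it anticlockwise. It dropped between 57° and 63°. I let it down into the gap and turned it clockwise to the stop.
- **Height check:** from standing on the ridges to the stop the lid sank 11.0 mm, as expected (65 to 54 mm). The last 3.0 mm came during the clockwise turn.
- **Stop check:** the jaws slipped on the bar at the end of the first turn, so I gripped the bar again and tested once more. Clockwise moment rose to about 1.25 N m (1.6 N m the first time). The lid stayed within about 1° of 8° yaw, so it is at the hard stop.
- **Last pictures:** the lid looks level on the jar and the block lies flat in the tray. The wheels were last seen in the jar just before the lid went on. The hair clip, both look-alike wheels, the yellow lid and the rest look where they were.
- **Disagreement:** the camera estimates of the jar's centre differed by 2–3 mm, so I used a mean with a small correction. Contact forces stayed at or below about 10 N.

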